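# Change the felt drums on the bench polisher

### The arm

A 6-joint arm with a two-finger parallel gripper is mounted at the origin on a cart in front of the work surface, level with it; the furniture and walls round the work are solid. World frame = base frame: x ahead of the robot, y to its left, z up, the work surface at z = 0. Lengths are in m, angles in degrees, forces in N, time in s.
With the tool pointing down it reaches from about 0.4 to 0.825 m from the base axis. Payload 7 kg.
Tool frame: the origin (TCP) lies on the centre line of the jaws, within the pads' length; the fingertips stand r.nose_length ahead of it and the grasp point (between the pads) lies 2 mm behind it (r.nose_length is the distance from the TCP to the fingertips, in m); z points along the fingers, y is the direction in which the jaws open and shut (so a half turn about z gives the same grasp; the last joint's range is limited). The gripper opens to 88 mm and grips with 3 to 60 N. Pads are 19 mm wide; open, the fingers measure 130 mm over their backs; the gripper's body (78 mm by 193 mm) begins 47 mm behind the grasp point.
Start: joints at [-58.551, 20.546, 0.682, 0, -70.136, -16.507], TCP at [0.174, -0.652, 0.244] pointing down, gripper open.
Joint ranges: [-176.03, 176.03], [-82.01, 121.73], [-58.28, 71.71], [-173.87, 95.51], [-174.79, -0.11], [-173.66, 173.66]. Speed limits (degrees/s): [136.94, 136.94, 172.46, 180, 180, 180].

### API

Orientations are given as [roll, pitch, yaw] about the fixed x, y, z axes, in that order (R = Rz(yaw) Ry(pitch) Rx(roll)).
In Python, from plant import r gives the robot as it stands.
- The arm moves only by the tool apply_moves, never from a script. Its argument "targets" is a list of rows, each a list of 3 entries, a list of its own where there are three numbers: the shift along the tool's x, y, z scaled (see below), then the turn, a rotation vector about the tool's x, y, z scaled (see below), then the finger opening in mm, from 0 to 87.6. A call has 1 to 5 rows; each row shifts and turns the pose as measured when the row begins, along the tool's axes as they then stand; what a row does not reach is not made up. The controller multiplies each number of a shift by 0.04 m and each number of a turn by 8 degrees. A row lasts 1/10 s, in which the tool goes at most 50 mm and 8.59 degrees, less where a joint would pass 70% of its speed; a pose out of reach is approached as far as the arm can. A call with a number of a shift or a turn outside -1 to 1 is refused whole. A call with a gripper value outside its range is refused whole. The fingers move at their own pace and stop on an object; "squeeze" is the grip in N (left out, the last holds). Time passes only in rows, so rows that do not move let the fingers close. It gives the time, the measured TCP pose, the force and the opening at its end, in the units of the state.
- r.get_state(): the state, without advancing time (a new reading comes with each control period).
- r.capture(name): name is "scene" or "top" or "wrist"; returns a dict with "img" (480x640x3 uint8, blue, green, red), "z_map" (480x640 float32, m along the optical axis (not along the pixel's ray), 0 where there is no reading), "fx", "fy", "cx", "cy" (pixels), "camera_from_world" (4x4, takes a point from world to camera coordinates); the wrist camera has in their place "mount" (4x4, takes a point from camera to tool coordinates, whose origin is the TCP and whose axes are the flange's). Camera axes: x right, y up, looking along -z (the intrinsics and any distortion apply to the point x, -y, -z); pixel columns grow to the right and rows downward; lengths in m; the calibration is good to about 2 mm. A picture is of the moment at which its call begins: read the wrist's pose just before it.
- r.close_job(): hands the job in, once; it reports no verdict.
The state is a dict: "time_s": time; "joints": joint angles; "qd": joint speeds; "joint_torque": joint torques, N m; "tcp_pos": TCP position; "eef_rot": TCP orientation; "contact_force": force on the tool from outside, world axes, zero at the start; "moment": the same for the moment, N m; "gripper_width": finger opening in m.
Only numpy, scipy, OpenCV 4.12 (cv2) and the standard library are available. Lean on these libraries where they do the work, as an engineer would, in place of code of your own. Each camera call takes 0.05 s, during which the arm holds its last target.

### The job

Change the felts on the three-spindle glass polisher: switch its isolator off, put every worn black drum in the grey scrap tray, and seat each fresh white drum fully down on a spindle of its own. Only then lock the belt-tension carriage with the yellow-handled pin: its hole lies hidden in the dark somewhere under the slot in the metal cover, so slide the pin tip along until it drops in and push it fully home, and last of all switch the isolator back on. Do not disturb the amber jar and the green glass bottle behind.

Things in the scene. Friction and masses are not known exactly. Their poses are not given: they have to be found in the camera images.
- polisher: Green three-spindle bench polisher, fixed, 190 (x) x 250 (y) x 60 mm high. Origin at the centre of its underside; x points to the spindle side, y along the row of spindles. Rear half: three upright spindles at x = +45 mm, y = +85, 0, -85 mm. Front half (x = -95 to -5 mm): hollow under a 6 mm metal cover plate, top 60 mm above the underside, with the slot and the pin's parking hole.
- spindle0_seat (a point): Seat of the spindle at y = +85 mm: centre of the top face of its seat ring (48 mm across, 64 mm above the polisher's underside), where a drum's underside comes to rest. The steel spindle is 16 mm thick and rises 42 mm above this point, coned at the top.
- spindle1_seat (a point): the same for the middle spindle
- spindle2_seat (a point): the same for the spindle at y = -85 mm
- slot_center (a point): Centre of the slot, level with the cover's top face. Slot 16 mm wide, 61 mm long along the polisher's y. Below it lies the carriage: flat black top 25 mm below the cover's top, with one square through-hole 16 x 16 mm, in line with the slot across its width, its centre anywhere within 18 mm of the slot's centre along y. The carriage does not move when touched.
- lock_pin: Pin, 106 mm long, 150 g, at first upright in the 16 mm parking hole (polisher x = -50, y = +90 mm). Origin at its tip, z up. Shank 12 mm thick, 50 mm long, last 4 mm coned to 6 mm; 26 mm collar from 50 to 56 mm; yellow handle 22 x 22 mm from 56 to 106 mm, faces along pin x, y. Tip on the carriage: collar 25 mm above the cover; home: collar on the cover, tip 10 mm above the polisher's underside.
- fresh_a: fresh white felt drum with blue edge rims, 56 mm in diameter and 40 mm high, bore 22 mm through it, 120 g; origin at the centre of its underside, z up along the bore. It may be absent.
- fresh_b: fresh white felt drum, like fresh_a
- fresh_c: fresh white felt drum, like fresh_a
- worn_a: worn black felt drum with dark steel rims, at first on a spindle, 56 mm in diameter and 40 mm high, bore 22 mm through it, 120 g; origin at the centre of its underside, z up along the bore. It may be absent.
- worn_b: worn black felt drum, like worn_a
- worn_c: worn black felt drum, like worn_a
- scrap_tray: Open grey tray, fixed, 150 (x) x 190 (y) x 30 mm high, walls and floor 4 mm. Origin at the centre of its underside. There is room for two drums side by side along its y.
- isolator (a joint): angle of the isolator toggle: 0 = off, leaning towards the side of the white dot (-x of the switch box, the robot's side), 1.0 = on, leaning towards the green dot (+x of the box), 0.5 = upright. It is weighted: once past the middle it falls over to the stop and stays there; a push of about 1 to 2 N at its bar moves it.
- isolator_bar (a point): centre of the toggle's red cross bar, 56 mm long along the switch box's y, 16 mm thick, on a thin lever 65 mm above the pivot
- switch_base: Grey switch box of the isolator, fixed, 80 (x) x 70 (y) x 40 mm high. Origin at the centre of its underside. The toggle's pivot lies 44 mm above the origin, along the box's y; a 6 mm high black collar surrounds it on top.
- jar_amber: small amber jar, 57 mm in diameter, 62 mm high, behind the polisher; leave alone
- glass_bottle: green glass bottle, 73 mm square, 224 mm high, behind the polisher; leave alone
There are look-alikes about, which are no part of the job. What is meant by the lock_pin is not blue, and is the smaller of those in its own colour.

How it is judged:
By the outcome, as a careful person would: the job done as asked, in the order asked, and still so for the second after the job is handed in, with the robot touching nothing.
Of worn_a, worn_b, worn_c only 1 to 2 are there at a start; the rules pass over those that are not, and their reading is None.
Of fresh_a, fresh_b, fresh_c only 2 to 3 are there at a start; the rules pass over those that are not, and their reading is None.
At some moment in a run one of fresh_a, fresh_b, fresh_c may be knocked a few centimetres aside while the robot is not near it.
It also fails if it takes over 210 s, if anything falls off the work surface, if the arm or the gripper's body presses on something with over 40 N, if the wrist force passes 120 N, or if a joint passes its speed limit or range.

## Working session

There is one attempt and no reset: what is moved stays moved. The work goes in short steps, Python scripts to look and compute and a tool call to move; the robot and the scene stay as the last step left them, time stands still between calls to the robot, and variables do not carry over. Pictures are saved under pics/ and viewed, and the job is handed in when it is done.

Besides the shell and the picture viewer there is one more tool, called after "Emit:" in YAML: its name, and indented under it one key for each argument. apply_moves: Moves the arm, as the interface text tells. Its arguments: {"type":"object","properties":{"targets":{"type":"array","items":{"type":"array"}},"squeeze":{"type":"number"}},"required":["targets"]}

```bash
ls -la; mkdir -p pics; python3 - <<'E'
from plant import r
import cv2,numpy as np
print(r.get_state(), r.nose_length)
for n in ["scene","top","wrist"]:
    c=r.capture(n); cv2.imwrite(f"pics/{n}0.png",c["img"])
    print(n,c["fx"],c["fy"],c["cx"],c["cy"],np.round(c.get("camera_from_world",c.get("mount")),4).tolist(),[k for k in c])
E
```

```text
total 12
drwxr-xr-x  3 agent agent 4096 Dec  6 18:57 .
drwxr-xr-x 23 root  root  4096 Dec  6 18:57 ..
drwxr-xr-x  2 agent agent 4096 Dec  6 18:57 pics
{'time_s': 0.0, 'joints': array([-5.85519750e+01,  2.05923317e+01,  6.33670188e-01, -2.07922114e-02,
       -7.01335100e+01, -1.65070141e+01]), 'qd': array([ 0.04157486, -0.0430832 ,  0.01535662, -0.01396408, -0.04110143,
       -0.01089554]), 'joint_torque': array([-9.02587344e-04, -5.82722139e+01,  2.93054849e+01,  6.99767634e+00,
        6.89112276e-03, -1.49005054e-04]), 'tcp_pos': array([ 0.17390024, -0.65174859,  0.24260962]), 'eef_rot': array([ 1.79906073e+02, -7.45134162e-03, -1.65066065e+02]), 'contact_force': array([-0.28207059,  0.74208105,  0.31488997]), 'moment': array([ 0.03854586,  0.01286279, -0.01866199]), 'gripper_width': 0.08745995886597077} 0.017
scene 444.1337471076548 444.1337471076548 328.3206224948883 244.907717053683 [[-0.9172, -0.3982, -0.0152, 0.5002], [0.1996, -0.4922, 0.8473, -0.2003], [-0.3448, 0.7741, 0.5309, -0.7991], [0.0, 0.0, 0.0, 1.0]] ['img', 'z_map', 'fx', 'fy', 'cx', 'cy', 'camera_from_world']
top 618.0484047983725 618.0484047983725 315.91844948735064 243.9625331540776 [[-0.1654, -0.9862, -0.0047, 0.0846], [0.9491, -0.1604, 0.2711, -0.5863], [-0.2681, 0.0404, 0.9626, -1.6971], [0.0, 0.0, 0.0, 1.0]] ['img', 'z_map', 'fx', 'fy', 'cx', 'cy', 'camera_from_world']
wrist 345.2612014502233 345.2612014502233 323.38634483435595 237.96380229814508 [[-0.0005, 0.9617, 0.2741, 0.0736], [1.0, 0.0009, -0.0013, 0.0008], [-0.0015, 0.2741, -0.9617, -0.1418], [0.0, 0.0, 0.0, 1.0]] ['img', 'z_map', 'fx', 'fy', 'cx', 'cy', 'mount']
```

View pics/scene0.png

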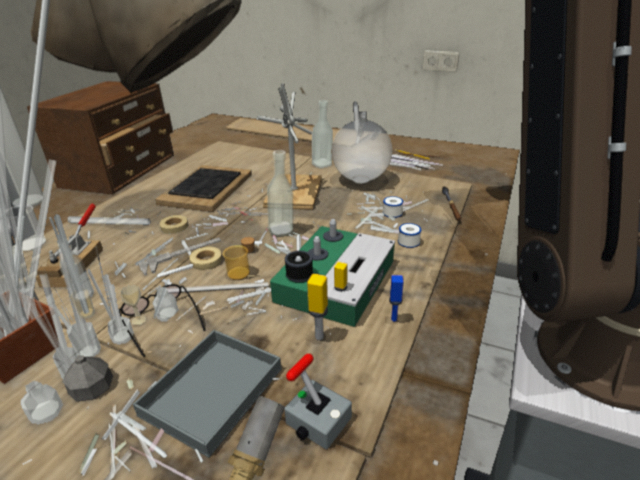

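View pics/top0.png

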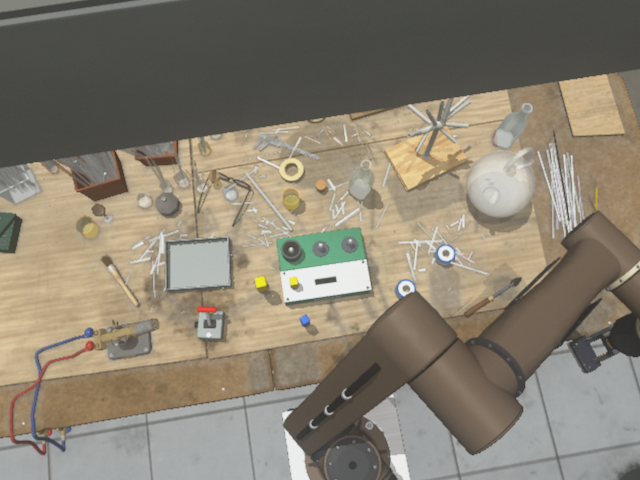

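View pics/wrist0.png

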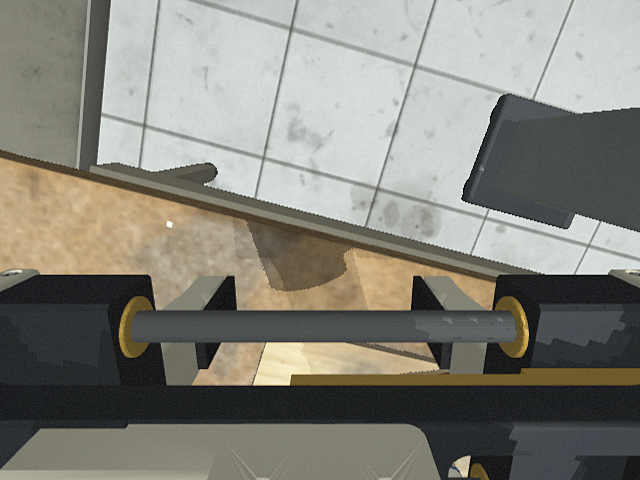

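```bash
cat > h.py <<'E'
from plant import r
import cv2,numpy as np
from scipy.spatial.transform import Rotation as R
def cam(n):
    st=r.get_state(); c=r.capture(n)
    if n=="wrist":
        T=np.eye(4);T[:3,:3]=R.from_euler('xyz',st['eef_rot'],degrees=True).as_matrix();T[:3,3]=st['tcp_pos']
        c['W']=T@c['mount']
    else: c['W']=np.linalg.inv(c['camera_from_world'])
    return c
def cloud(c):
    v,u=np.mgrid[0:480,0:640];z=c['z_map'].astype(float)
    P=np.stack([(u-c['cx'])/c['fx']*z,-(v-c['cy'])/c['fy']*z,-z],-1)
    Q=P@c['W'][:3,:3].T+c['W'][:3,3]; Q[z<=0]=np.nan
    return Q
def ray(c,u,v,zz):
    d=np.array([(u-c['cx'])/c['fx'],-(v-c['cy'])/c['fy'],-1]); d=c['W'][:3,:3]@d;o=c['W'][:3,3]
    return o+d*(zz-o[2])/d[2]
def proj(c,p):
    q=np.linalg.inv(c['W'])@np.append(p,1)
    return np.array([c['cx']+c['fx']*q[0]/-q[2],c['cy']-c['fy']*q[1]/-q[2]])
def show(c,name,box=None,k=1):
    im=c['img']
    if box: x0,y0,x1,y1=box; im=im[y0:y1,x0:x1]
    cv2.imwrite('pics/'+name,cv2.resize(im,None,fx=k,fy=k,interpolation=cv2.INTER_CUBIC))
def hsv(c): return cv2.cvtColor(c['img'],cv2.COLOR_BGR2HSV)
E
python3 - <<'E'
from h import *
c=cam("top");Q=cloud(c);show(c,'t1.png',(150,210,480,350),2.4)
np.save('Qtop.npy',Q);
H=hsv(c)
def comps(m,nm,mn=15):
    n,l,s,ce=cv2.connectedComponentsWithStats(m.astype(np.uint8))
    for i in range(1,n):
        if s[i,4]>=mn:
            q=Q[l==i]; print(nm,s[i],ce[i].round(1),np.nanmedian(q,0).round(3),np.nanmax(q[:,2]).round(3))
h,s,v=H[...,0],H[...,1],H[...,2]
comps((h>50)&(h<85)&(s>120)&(v>40),'green',60)
comps((h>22)&(h<33)&(s>180)&(v>120),'yel')
comps((h>105)&(h<128)&(s>140)&(v>60),'blue')
comps(((h<5)|(h>175))&(s>180)&(v>100),'red')
# z-plane polisher top
x,y,z=Q[...,0],Q[...,1],Q[...,2]
for u,vv in [(290,250),(320,249),(349,244),(326,281),(198,264),(209,310),(210,325),(405,288),(446,254),(294,283),(262,283),(291,200),(360,180)]:
    print(u,vv,Q[vv,u].round(3))
E
```

```text
yel [255 277  11  11  92] [260.2 281.8] [0.495 0.156 0.143] 0.152
yel [291 278   7   7  41] [293.5 280.9] [0.487 0.066 0.118] 0.125
blue [301 316   8   8  45] [304.3 319.5] [0.378 0.054 0.107] 0.111
red [198 307  18   5  76] [206.4 309.1] [0.451 0.315 0.109] 0.12
290 250 [0.58  0.062 0.106]
320 249 [ 0.576 -0.023  0.081]
349 244 [ 0.575 -0.107  0.087]
326 281 [ 0.498 -0.028 -0.001]
198 264 [0.61  0.339 0.008]
209 310 [0.447 0.308 0.113]
210 325 [0.416 0.32  0.049]
405 288 [ 0.438 -0.255 -0.002]
446 254 [ 0.517 -0.394  0.011]
294 283 [0.483 0.066 0.111]
262 283 [0.488 0.151 0.152]
291 200 [0.765 0.035 0.003]
360 180 [ 0.741 -0.167  0.142]
```

View pics/t1.png

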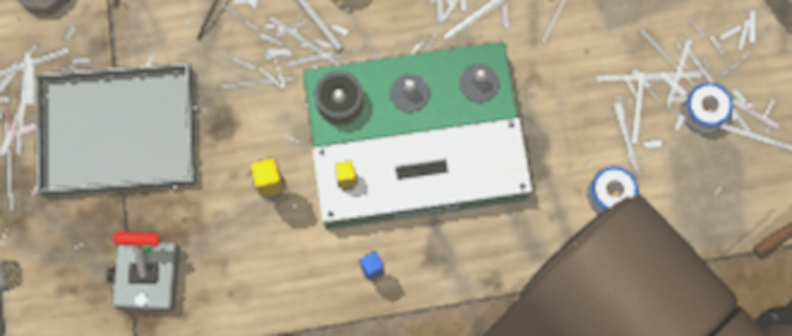

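```bash
python3 - <<'E'
from h import *
c=cam("top");Q=cloud(c);H=hsv(c);h,s,v=[H[...,i] for i in range(3)]
z=Q[...,2]; 
def rect(mask,zz,nm):
    mask=cv2.morphologyEx(mask.astype(np.uint8),cv2.MORPH_CLOSE,np.ones((9,9)))
    n,l,st,ce=cv2.connectedComponentsWithStats(mask); i=1+np.argmax(st[1:,4])
    cs,_=cv2.findContours((l==i).astype(np.uint8),cv2.RETR_EXTERNAL,cv2.CHAIN_APPROX_NONE)
    pts=np.array([ray(c,*p,zz)[:2] for p in cs[0][:,0]],np.float32)
    print(nm,st[i],cv2.minAreaRect(pts*1000)); return pts
roi=np.zeros(z.shape,bool);roi[220:310,265:385]=1
rect(roi&(s<50)&(v>170),.06,'cover')
g=(h>55)&(h<90)&(s>90)
rect(roi&((g&(z>.04))|((s<50)&(v>170))),.06,'pol')
# slot
m=roi&(v<90)&(np.arange(480)[:,None]>270)&(np.arange(480)[:,None]<292)
rect(m&(np.arange(640)[None]>310)&(np.arange(640)[None]<345),.057,'slot')
roi=np.zeros(z.shape,bool);roi[230:300,160:240]=1
rect(roi&(z>.018)&(z<.045),.03,'tray')
roi=np.zeros(z.shape,bool);roi[300:345,190:230]=1
rect(roi&(z>.03)&(z<.05),.04,'box')
# world cloud heights
for nm,u,vv,rr,lo,hi in [('worn',290,250,14,.09,.112),('f1',405,288,12,.03,.05),('f2',446,254,12,.03,.05)]:
    q=Q[vv-rr:vv+rr+1,u-rr:u+rr+1].reshape(-1,3);q=q[(q[:,2]>lo)&(q[:,2]<hi)]
    print(nm,len(q),np.median(q,0),cv2.minEnclosingCircle((q[:,:2]*1000).astype(np.float32)))
for cc,nm in ((c,'top'),):
  print(proj(cc,[.5,0,0]),proj(cc,[.6,0,0]),proj(cc,[.5,.1,0]))
E
```

```text
cover [ 276  259   96   44 2796] ((487.8192443847656, -16.278610229492188), (271.71331787109375, 92.2916030883789), 89.08116912841797)
pol [ 265  220  107   83 5886] ((562.6353149414062, -10.141281127929688), (290.4405822753906, 249.49636840820312), 86.57066345214844)
slot [316 278  20   6  74] ((487.3599548339844, -23.880390167236328), (55.67249298095703, 10.776012420654297), 88.73148345947266)
tray [164 234  67  57 583] ((615.5094604492188, 338.1085510253906), (192.6615447998047, 167.0537109375), 84.40918731689453)
box [194 310  29  29 685] ((421.7789611816406, 326.1053161621094), (79.85066223144531, 79.84947967529297), 80.4483642578125)
worn 290 [0.58291097 0.06069414 0.1046881 ] ((584.9674682617188, 61.41402816772461), 28.88031578063965)
f1 206 [ 0.43552941 -0.24377389  0.04146175] ((430.8256530761719, -248.26376342773438), 28.78561782836914)
f2 263 [ 0.51492464 -0.38262579  0.0413984 ] ((513.1776733398438, -383.1304626464844), 29.593944549560547)
[316.55060183 281.68803336] [311.04077067 249.57213796] [283.19177442 287.19804812]
```

Emit:
apply_moves:
  targets:
    - [[-0.7,0.7,-0.4],[0,0,0.95],87]
    - [[-0.7,0.7,-0.4],[0,0,0.95],87]
    - [[-0.7,0.7,-0.3],[0,0,0],87]
    - [[-0.7,0.7,-0.3],[0,0,0],87]
    - [[-0.7,0.7,-0.3],[0,0,0],87]

```text
time_s: 0.75
tcp_pos: [0.3029, -0.5008, 0.3086]
eef_rot: [179.6, -0.3, 178.7]
contact_force: [1.1, -0.2, -0.1]
gripper_width: 0.0867
```

Emit:
apply_moves:
  targets:
    - [[-0.7,0.9,0],[0,0,-0.1],87]
    - [[-0.7,0.9,0],[0,0,0],87]
    - [[-0.7,0.9,0],[0,0,0],87]
    - [[-0.4,0.9,0],[0,0,0],87]
    - [[-0.2,0.9,0],[0,0,0],87]

```text
time_s: 1.25
tcp_pos: [0.4188, -0.3154, 0.3113]
eef_rot: [179.7, -0.1, 179.5]
contact_force: [0.1, 0.9, -0.3]
gripper_width: 0.0871
```

```bash
python3 - <<'E'
from h import *
print(r.get_state()['joints'].round(1))
c=cam("wrist");show(c,'w1.png');c=cam("top");show(c,'t2.png')
E
```

```text
[-15.7   4.1 -11.6  -0.2 -74.4 -74.7]
```

View pics/w1.png

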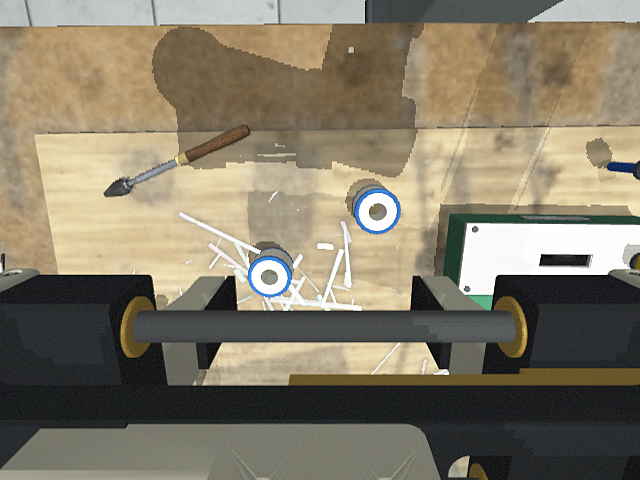

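View pics/t2.png

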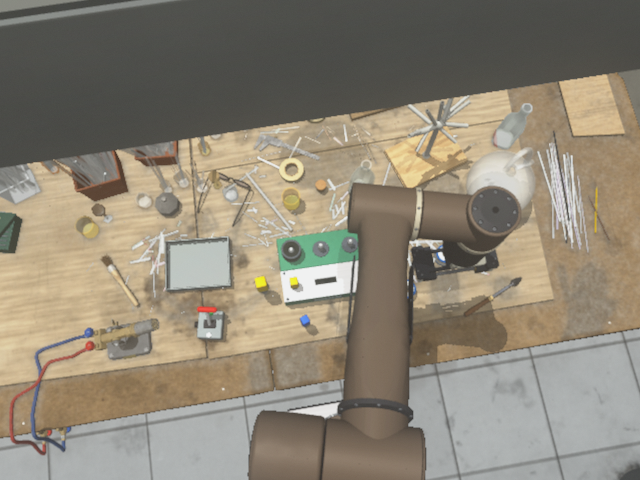

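```bash
cat >> h.py <<'E'
def drums(c):
    H=hsv(c);h,s,v=[H[...,i] for i in range(3)]
    m=((h>100)&(h<128)&(s>120)&(v>60)).astype(np.uint8)
    cs,_=cv2.findContours(m,cv2.RETR_EXTERNAL,cv2.CHAIN_APPROX_NONE)
    for k in cs:
        if cv2.contourArea(k)<200: continue
        p=np.array([ray(c,*q,.04)[:2]*1000 for q in k[:,0]],np.float32)
        (x,y),rr=cv2.minEnclosingCircle(p); e=cv2.fitEllipse(p)
        print('fresh',np.round([x,y,rr],1),'ell',np.round(e[0],1),np.round(e[1],1))
E
python3 - <<'E'
from h import *
c=cam("wrist"); drums(c)
E
```

```text
fresh [ 512.7 -383.2   28.2] ell [ 512.6 -383.3] [54.5 55.2]
fresh [ 428.9 -247.4   28.1] ell [ 429.  -247.5] [54.4 55. ]
```

Emit:
apply_moves:
  targets:
    - [[0,1,0],[0,0,-0.05],87]
    - [[0,1,0],[0,0,0],87]
    - [[0,1,0],[0,0,0],87]
    - [[0,1,0],[0,0,0],87]
    - [[0,1,0],[0,0,0],87]

```text
time_s: 1.9
tcp_pos: [0.4179, -0.1159, 0.3117]
eef_rot: [179.8, -0.2, 179.5]
contact_force: [0.9, 0.5, 1.0]
gripper_width: 0.0872
```

Emit:
apply_moves:
  targets:
    - [[0,1,0],[0,0,0],87]
    - [[0,1,0],[0,0,0],87]
    - [[0,1,0],[0,0,0],60]
    - [[0,0,0],[0,0,0],30]
    - [[0,0,0],[0,0,0],0]

```text
time_s: 2.4
tcp_pos: [0.4188, 0.0093, 0.3132]
eef_rot: [179.8, 0.0, 179.6]
contact_force: [-0.2, -0.5, -0.7]
gripper_width: 0.0684
```

```bash
python3 - <<'E'
from h import *
c=cam("wrist");show(c,'w2.png');drums(c)
E
```

```text
fresh [ 429.2 -246.3   28.6] ell [ 428.8 -246.4] [54.4 56.3]
fresh [384.1  61.6  19.1] ell [384.2  61.7] [28.8 33.8]
```

View pics/w2.png

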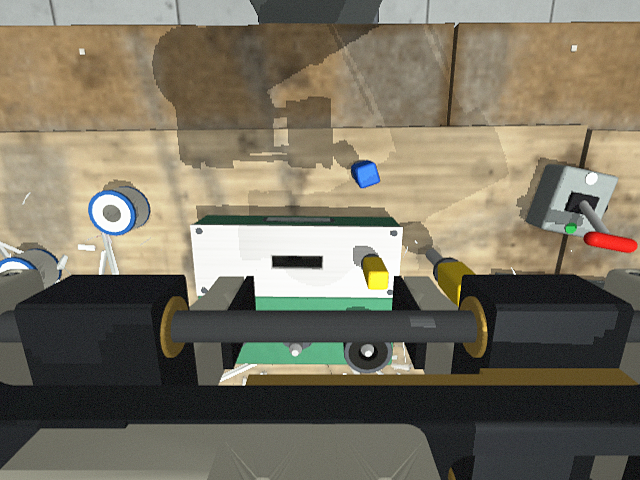

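```bash
python3 - <<'E'
from h import *
c=cam("wrist");H=hsv(c);h,s,v=[H[...,i] for i in range(3)]
roi=np.zeros(v.shape,bool);roi[250:275,265:330]=1
m=(roi&(v<110)).astype(np.uint8)
cs,_=cv2.findContours(m,cv2.RETR_EXTERNAL,cv2.CHAIN_APPROX_NONE);k=max(cs,key=cv2.contourArea)
print('slot',cv2.boundingRect(k),cv2.minAreaRect(np.array([ray(c,*q,.06)[:2]*1000 for q in k[:,0]],np.float32)))
# cover edges rows/cols
roi=np.zeros(v.shape,bool);roi[215:300,180:410]=1
m=(roi&(s<50)&(v>170)).astype(np.uint8)
for u in (210,240,340): 
    rr=np.where(m[:,u])[0]; print('col',u,rr.min(),rr.max(),ray(c,u,rr.min(),.06).round(4),ray(c,u,rr.max(),.06).round(4))
for w in (235,245,285):
    cc=np.where(m[w])[0]; print('row',w,cc.min(),cc.max(),ray(c,cc.min(),w,.06).round(4),ray(c,cc.max(),w,.06).round(4))
print('spindle tips',ray(c,295,350,.106).round(3),ray(c,367,352,.106).round(3))
show(c,'w2a.png',(180,200,480,380),2.6); show(c,'w2b.png',(500,140,640,270),5)
E
```

```text
slot (272, 256, 51, 12) ((486.87890625, -21.064062118530273), (60.31929016113281, 14.14569091796875), 89.37785339355469)
col 210 225 293 [ 0.4403 -0.122   0.06  ] [ 0.5272 -0.1306  0.06  ]
col 240 225 276 [ 0.4406 -0.0868  0.06  ] [ 0.5049 -0.0916  0.06  ]
col 340 226 296 [0.4431 0.0307 0.06  ] [0.5331 0.0311 0.06  ]
row 235 191 402 [ 0.4522 -0.1456  0.06  ] [0.4548 0.1045 0.06  ]
row 245 192 401 [ 0.4646 -0.1458  0.06  ] [0.4673 0.1039 0.06  ]
row 285 196 367 [ 0.5162 -0.1467  0.06  ] [0.5186 0.0645 0.06  ]
spindle tips [ 0.579 -0.023  0.106] [0.583 0.06  0.106]
```

View pics/w2a.png

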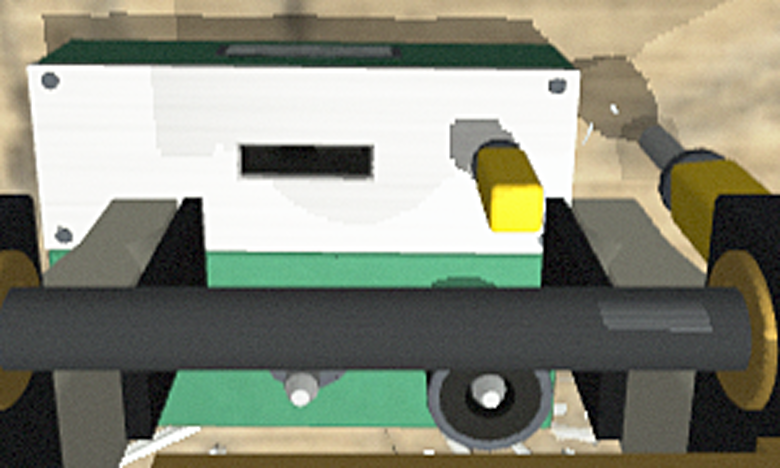

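View pics/w2b.png

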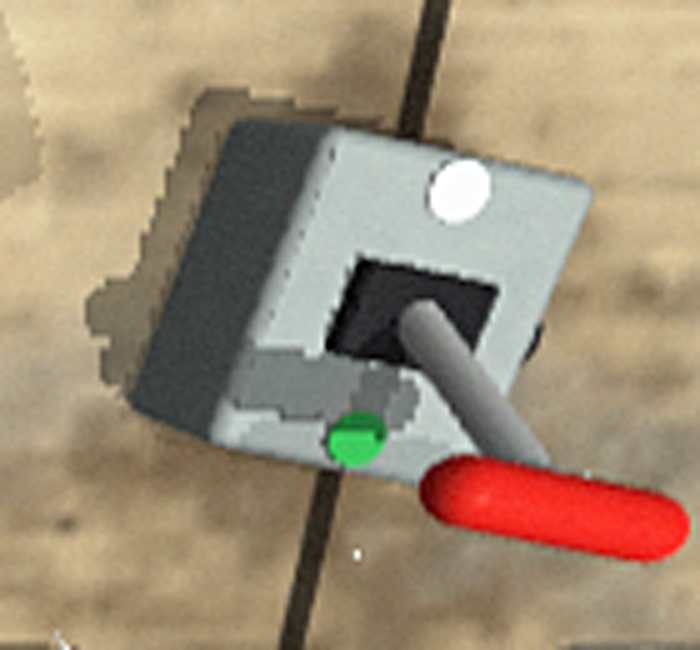

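```bash
python3 - <<'E'
from h import *
c=cam("wrist")
W=lambda x,y,z: ray(c,500+x/5,140+y/5,z).round(4)
print('white',W(460,190,.04),'green',W(355,442,.04))
print('bar',W(450,490,.102),W(660,525,.102), W(555,508,.102))
print('box corners top',W(335,130,.04),W(592,188,.04),W(212,440,.04))
E
```

```text
white [0.3922 0.3324 0.04  ] green [0.4543 0.3188 0.04  ]
bar [0.4488 0.2949 0.102 ] [0.4571 0.3418 0.102 ] [0.4531 0.3183 0.102 ]
box corners top [0.3778 0.2998 0.04  ] [0.3921 0.364  0.04  ] [0.4533 0.283  0.04  ]
```

Emit:
apply_moves:
  targets:
    - [[-0.4,1,0],[0,0,0],0]
    - [[-0.4,1,0],[0,0,0],0]
    - [[-0.4,1,0],[0,0,0],0]
    - [[-0.4,1,0],[0,0,0],0]
    - [[-0.4,1,0],[0,0,0],0]

```text
time_s: 3.05
tcp_pos: [0.5052, 0.2022, 0.3154]
eef_rot: [179.7, 0.1, 178.4]
contact_force: [1.2, 0.2, 0.8]
gripper_width: 0.0167
```

Emit:
apply_moves:
  targets:
    - [[0,1,0.5],[0,0,0],0]
    - [[0,1,0.8],[0,0,0],0]
    - [[0,0.6,1],[0,0,0.15],0]
    - [[0,0,1],[0,0,0],0]
    - [[0,0,1],[0,0,0],0]

```text
time_s: 3.55
tcp_pos: [0.5192, 0.3103, 0.1432]
eef_rot: [179.4, 0.7, 176.7]
contact_force: [-0.1, 0.6, -0.1]
gripper_width: 0.0005
```

Emit:
apply_moves:
  targets:
    - [[0,0,0.6],[0,0,0],0]
    - [[0.4,0.2,0.15],[0,0,0],0]
    - [[0.5,0.1,0],[0,0,0],0]
    - [[0.5,0.1,0],[0,0,0],0]
    - [[0.4,0,0],[0,0,0],0]

```text
time_s: 4.05
tcp_pos: [0.451, 0.3211, 0.1014]
eef_rot: [-179.9, 0.2, 175.9]
contact_force: [1.3, 0.4, 1.0]
gripper_width: 0.0001
```

Emit:
apply_moves:
  targets:
    - [[0.4,0,0],[0,0,0],0]
    - [[0.3,0,0],[0,0,0],0]
    - [[0.1,0,0],[0,0,0],0]
    - [[-1,0,0],[0,0,0],0]
    - [[-1,0,-0.5],[0,0,-0.5],0]

```text
time_s: 4.55
tcp_pos: [0.4931, 0.3148, 0.1208]
eef_rot: [-179.7, -0.1, -180.0]
contact_force: [0.4, 1.5, 0.3]
gripper_width: 0.0008
```

```bash
python3 - <<'E'
from h import *
print(r.get_state()['tcp_pos'])
c=cam("scene");show(c,'s2.png',(220,330,420,480),3)
E
```

```text
[0.49312102 0.31480478 0.12076352]
```

View pics/s2.png

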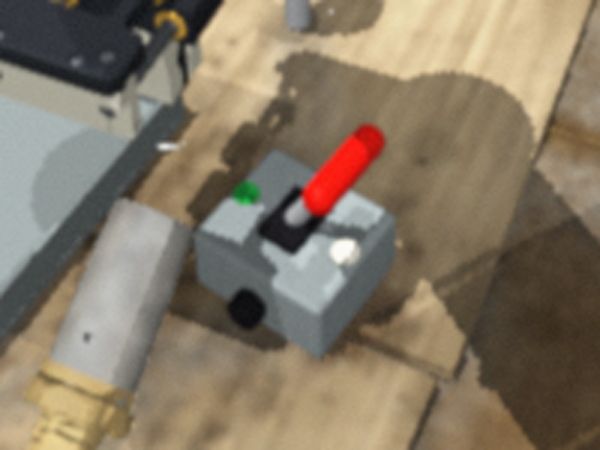

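Emit:
apply_moves:
  targets:
    - [[-0.3,-0.3,-1],[0,0,0],87]
    - [[-0.4,-1,-1],[0,0,0],87]
    - [[-0.4,-1,-0.5],[0,0,0],87]
    - [[-0.4,-1,0],[0,0,0],87]
    - [[-0.4,-1,0],[0,0,0],87]

```text
time_s: 5.1
tcp_pos: [0.5799, 0.1486, 0.2278]
eef_rot: [-180.0, 0.6, -179.2]
contact_force: [0.0, 0.7, 0.3]
gripper_width: 0.035
```

Emit:
apply_moves:
  targets:
    - [[-0.1,-1,0],[0,0,0],87]
    - [[0,-0.6,0],[0,0,0],87]
    - [[0,0,0],[0,0,0],87]

```text
time_s: 5.4
tcp_pos: [0.5864, 0.0775, 0.2291]
eef_rot: [-180.0, 0.7, -179.5]
contact_force: [0.2, -0.4, -0.7]
gripper_width: 0.0593
```

```bash
python3 - <<'E'
from h import *
print(r.get_state()['tcp_pos'])
c=cam("wrist");show(c,'w3.png')
E
```

```text
[0.58641773 0.07747992 0.22913888]
```

View pics/w3.png

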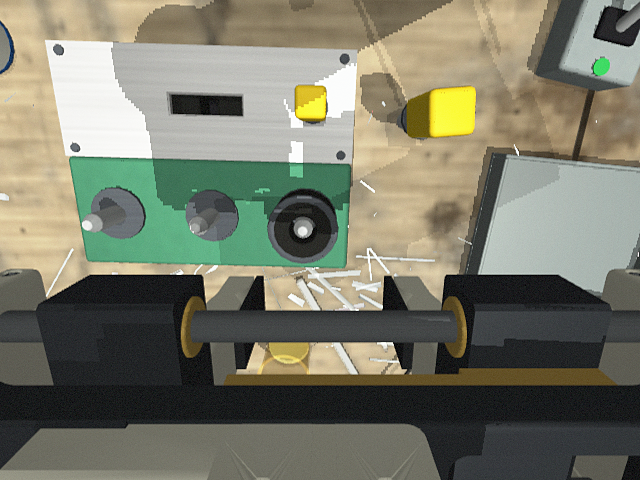

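```bash
python3 - <<'E'
from h import *
c=cam("wrist");H=hsv(c);h,s,v=[H[...,i] for i in range(3)]
def e(box,m,z,nm):
    x0,y0,x1,y1=box;roi=np.zeros(v.shape,bool);roi[y0:y1,x0:x1]=1
    m=cv2.morphologyEx((roi&m).astype(np.uint8),cv2.MORPH_CLOSE,np.ones((5,5)))
    cs,_=cv2.findContours(m,cv2.RETR_EXTERNAL,cv2.CHAIN_APPROX_NONE);k=max(cs,key=cv2.contourArea)
    p=np.array([ray(c,*q,z)[:2]*1000 for q in k[:,0]],np.float32)
    print(nm,cv2.boundingRect(k),cv2.minEnclosingCircle(p),cv2.minAreaRect(p))
    return m
notg=~((h>55)&(h<95)&(s>90))
e((92,182,150,242),notg,.064,'seat2'); e((180,184,245,245),notg,.064,'seat1')
e((255,180,345,262),notg,.104,'worn')
e((160,88,250,120),v<90,.06,'slot')
e((280,75,340,130),(h>20)&(h<35)&(s>150),.116,'pin')
Q=cloud(c)
print('tips',[Q[y,x].round(4) for x,y in ((90,224),(196,226),(302,230))])
print([ray(c,x,y,.106).round(4) for x,y in ((90,225),(196,228),(302,230))])
for x,y in ((311,92),(311,98),(450,110),(110,60),(210,70)): print(Q[y,x].round(4))
print('pol corners',[ray(c,x,y,.06).round(4) for x,y in ((47,40),(357,50),(88,262),(349,266))])
show(c,'w3a.png',(270,70,370,140),6)
E
```

```text
seat2 (92, 187, 53, 52) ((582.17236328125, -110.00198364257812), 27.96209716796875) ((580.210693359375, -106.15008544921875), (46.324371337890625, 47.945533752441406), 79.63788604736328)
seat1 (184, 190, 53, 52) ((581.304931640625, -23.713054656982422), 24.637893676757812) ((582.239990234375, -23.207069396972656), (47.36825942993164, 47.46490478515625), 0.45652878284454346)
worn (266, 188, 71, 74) ((580.6549682617188, 62.11996078491211), 31.09271812438965) ((580.168701171875, 61.65485763549805), (59.9035758972168, 55.99345397949219), 0.43915536999702454)
slot (168, 94, 73, 22) ((486.33746337890625, -20.83201026916504), 30.641447067260742) ((487.0631408691406, -20.991352081298828), (60.1169319152832, 15.469990730285645), 88.83148193359375)
pin (293, 85, 32, 36) ((489.7440490722656, 68.68728637695312), 14.457837104797363) ((489.76226806640625, 68.52649688720703), (22.479110717773438, 21.381669998168945), 0.4787430167198181)
tips [array([ 0.5795, -0.1039,  0.1066]), array([ 0.5806, -0.021 ,  0.1061]), array([0.583 , 0.0627, 0.1067])]
[array([ 0.5804, -0.1045,  0.106 ]), array([ 0.5822, -0.0212,  0.106 ]), array([0.5832, 0.0626, 0.106 ])]
[0.4829 0.0703 0.1161]
[0.4867 0.0703 0.116 ]
[0.4955 0.1571 0.1429]
[ 0.4542 -0.0942  0.0607]
[ 0.461  -0.0136  0.0618]
pol corners [array([ 0.44  , -0.1425,  0.06  ]), array([0.445 , 0.1056, 0.06  ]), array([ 0.6291, -0.145 ,  0.06  ]), array([0.6313, 0.1046, 0.06  ])]
```

View pics/w3a.png

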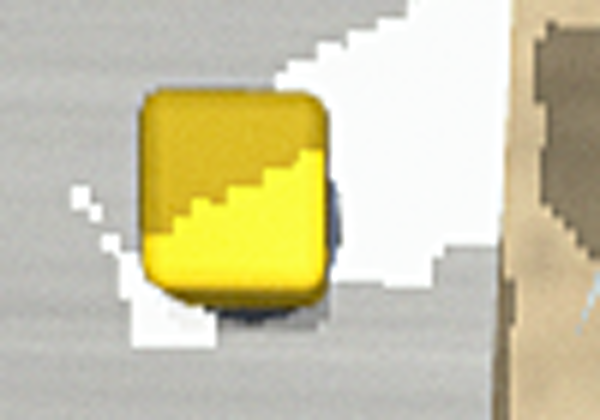

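Emit:
apply_moves:
  targets:
    - [[0.05,-0.3,0.5],[0,0,0],87]
    - [[0,0,0.9],[0,0,0],87]
    - [[0,0,0.9],[0,0,0],87]
    - [[0,0,0.6],[0,0,0],87]

```text
time_s: 5.9
tcp_pos: [0.5899, 0.0725, 0.1151]
eef_rot: [179.8, 1.4, -179.2]
contact_force: [0.1, 0.4, -0.3]
gripper_width: 0.0866
```

Emit:
apply_moves:
  targets:
    - [[0.2,-0.28,0],[0,0.17,0],87]
    - [[0,0,0.4],[0,0,0],87]
    - [[0.0,0,0.2],[0,0,0],87]

```text
time_s: 6.2
tcp_pos: [0.5799, 0.0629, 0.0885]
eef_rot: [179.9, -0.4, -178.9]
contact_force: [-0.2, -0.0, 0.0]
gripper_width: 0.0867
```

Emit:
apply_moves:
  targets:
    - [[-0.07,0,0],[0,0,0],50]
    - [[0,0,0],[0,0,0],40]
    - [[0,0,0],[0,0,0],40]
    - [[0,0,0],[0,0,0],40]
  squeeze: 25

```text
time_s: 6.6
tcp_pos: [0.5843, 0.064, 0.0914]
eef_rot: [179.8, -0.3, -178.8]
contact_force: [0.6, -0.2, 0.0]
gripper_width: 0.0606
```

Emit:
apply_moves:
  targets:
    - [[0,0,0],[0,0,0],40]
    - [[0,0,-0.3],[0,0,0],40]
    - [[0,0,-0.7],[0,0,0],40]
    - [[0,0,-1],[0,0,0],40]
    - [[0,0,-1],[0,0,0],40]

```text
time_s: 7.1
tcp_pos: [0.5813, 0.0622, 0.212]
eef_rot: [-180.0, -0.9, -178.9]
contact_force: [0.7, -0.0, -1.3]
gripper_width: 0.0562
```

Emit:
apply_moves:
  targets:
    - [[-0.1,1,0],[0,-0.1,0],40]
    - [[-0.2,1,0],[0,0,0],40]
    - [[-0.2,1,0],[0,0,0],40]
    - [[-0.2,1,0],[0,0,0],40]
    - [[-0.1,1,0],[0,0,0],40]

```text
time_s: 7.6
tcp_pos: [0.6134, 0.266, 0.2294]
eef_rot: [179.5, 1.0, -179.3]
contact_force: [0.8, -0.5, -1.2]
gripper_width: 0.0562
```

Emit:
apply_moves:
  targets:
    - [[-0.1,1,0],[0,0,0],40]
    - [[0,0.8,0.3],[0,0,0],40]
    - [[0,0.2,1],[0,0,0],40]
    - [[0,0,1],[0,0,0],40]
    - [[0,0,1],[0,0,0],40]

```text
time_s: 8.1
tcp_pos: [0.6224, 0.3619, 0.1081]
eef_rot: [178.8, 1.8, -178.9]
contact_force: [0.4, 0.6, -1.4]
gripper_width: 0.0561
```

Emit:
apply_moves:
  targets:
    - [[0.1,-0.8,0],[0,0.2,0],40]
    - [[0,0,0.7],[0,0,0],40]
    - [[0,0,0.5],[0,0,0],40]
    - [[0,0,0.3],[0,0,0],40]

```text
time_s: 8.5
tcp_pos: [0.6165, 0.3302, 0.0429]
eef_rot: [178.9, -0.1, -178.8]
contact_force: [0.4, 0.4, -1.3]
gripper_width: 0.0563
```

Emit:
apply_moves:
  targets:
    - [[0,0,0.2],[0,0,0],40]
    - [[0,0,0.1],[0,0,0],40]
    - [[0,0,0],[0,0,0],80]
    - [[0,0,0],[0,0,0],80]
    - [[0,0,0],[0,0,0],80]

```text
time_s: 9.0
tcp_pos: [0.6177, 0.3323, 0.0345]
eef_rot: [178.8, 0.1, -178.7]
contact_force: [-0.0, 0.6, -0.2]
gripper_width: 0.0752
```

Emit:
apply_moves:
  targets:
    - [[0,0,-0.2],[0,0,0],84]
    - [[0,0,-1],[0,0,0],87]
    - [[0,0,-1],[0,0,0],87]
    - [[0,0,-1],[0,0,0],87]
    - [[0.2,-1,-1],[0,0,0],87]

```text
time_s: 9.5
tcp_pos: [0.6103, 0.2956, 0.1981]
eef_rot: [179.1, -0.3, -178.5]
contact_force: [0.1, 0.8, 1.7]
gripper_width: 0.087
```

```bash
python3 - <<'E'
from h import *
c=cam("top");show(c,'t3.png')
E
```

```text
(no output)
```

View pics/t3.png

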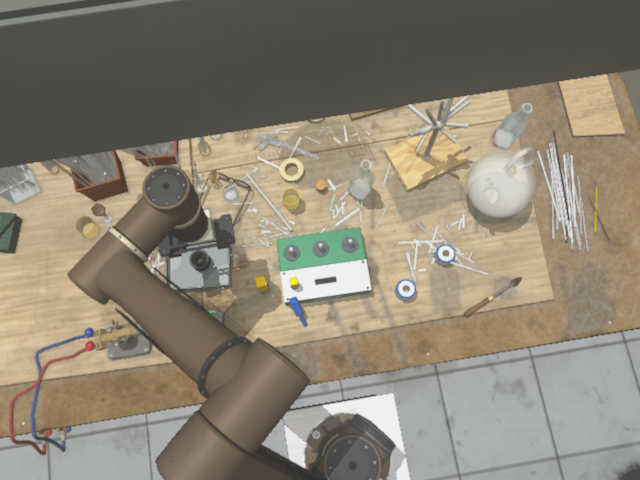

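Emit:
apply_moves:
  targets:
    - [[0.3,-1,-0.3],[0,0,0],87]
    - [[0.3,-1,-0.3],[0,0,0],87]
    - [[0.3,-1,0],[0,0,0],87]
    - [[0.3,-1,0],[0,0,0],87]
    - [[0.3,-1,0],[0,0,0],87]

```text
time_s: 10.05
tcp_pos: [0.5562, 0.0855, 0.2332]
eef_rot: [178.6, 0.7, -178.4]
contact_force: [1.9, -0.9, -0.1]
gripper_width: 0.087
```

```bash
python3 - <<'E'
from h import *
print(r.get_state()['tcp_pos'])
c=cam("wrist");show(c,'w4.png')
E
```

```text
[0.55622477 0.08551074 0.23324097]
```

View pics/w4.png

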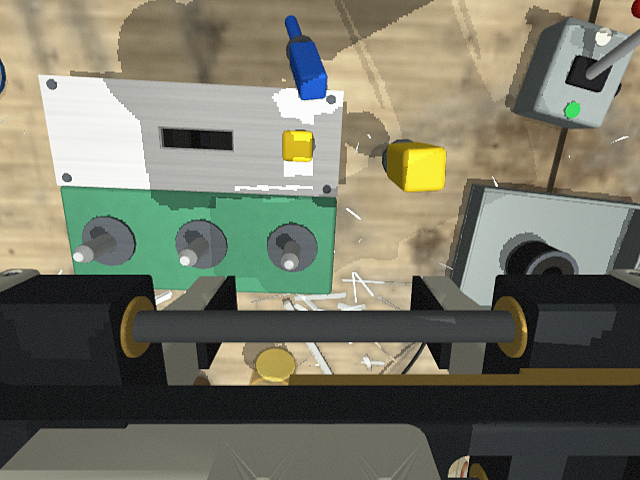

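Emit:
apply_moves:
  targets:
    - [[0.3,-1,0],[0,0,-0.05],87]
    - [[0.3,-1,0],[0,0,0],87]
    - [[0.3,-1,0],[0,0,0],87]
    - [[0.3,-1,0],[0,0,0],87]
    - [[0.3,-1,0],[0,0,0],87]

```text
time_s: 10.6
tcp_pos: [0.4985, -0.1262, 0.2323]
eef_rot: [178.6, 1.1, -177.9]
contact_force: [0.6, 0.7, 0.1]
gripper_width: 0.0868
```

Emit:
apply_moves:
  targets:
    - [[0.4,-0.7,0],[0,0,0],87]
    - [[0.3,-0.4,0],[0,0,0],87]
    - [[0,0,0],[0,0,0],87]

```text
time_s: 10.9
tcp_pos: [0.4692, -0.177, 0.2327]
eef_rot: [178.6, 1.3, -178.3]
contact_force: [0.4, 0.8, 0.3]
gripper_width: 0.0868
```

```bash
python3 - <<'E'
from h import *
print(r.get_state()['tcp_pos'])
c=cam("wrist");show(c,'w5.png');drums(c)
E
```

```text
[ 0.46920406 -0.17699693  0.23274704]
fresh [ 512.9 -382.6   29. ] ell [ 512.3 -382.8] [54.5 56.9]
fresh [432.3  94.5  36.6] ell [433.7  93.7] [35.6 75. ]
fresh [ 428.8 -247.1   28.2] ell [ 428.9 -247.2] [55.  55.2]
fresh [391.3  48.4  22. ] ell [393.1  48.1] [12.3 50.6]
```

View pics/w5.png

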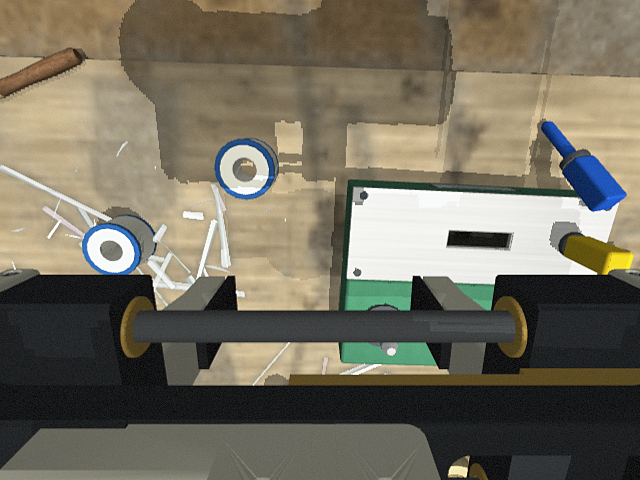

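Emit:
apply_moves:
  targets:
    - [[0.5,-0.9,0],[0.17,0.16,0],87]
    - [[0.5,-0.85,0.7],[0,0,0],87]
    - [[0,0,1],[0,0,0],87]
    - [[0,0,1],[0,0,0],87]
    - [[0,0,0],[0,0,0],87]

```text
time_s: 11.45
tcp_pos: [0.4366, -0.2484, 0.1252]
eef_rot: [-179.8, 0.6, -178.1]
contact_force: [-1.2, 0.4, 0.5]
gripper_width: 0.087
```

Emit:
apply_moves:
  targets:
    - [[0.2,0,0],[0,0.08,0.24],87]
    - [[0,0,0.8],[0,0,0],87]
    - [[0,0,0.8],[0,0,0],87]
    - [[0,0,0.6],[0,0,0],87]
    - [[0,0,0],[0,0,0],87]

```text
time_s: 11.95
tcp_pos: [0.4383, -0.2476, 0.0441]
eef_rot: [-179.6, 0.6, -179.6]
contact_force: [0.3, -0.0, -1.1]
gripper_width: 0.0875
```

Emit:
apply_moves:
  targets:
    - [[0.25,0,0.2],[0,0.08,0],87]
    - [[0.0,0,0.15],[0,0,0],87]
    - [[0,0,0],[0,0,0],87]

```text
time_s: 12.25
tcp_pos: [0.4318, -0.2475, 0.0338]
eef_rot: [-179.5, 0.2, -179.5]
contact_force: [-0.3, 0.4, 0.4]
gripper_width: 0.087
```

Emit:
apply_moves:
  targets:
    - [[0.08,0,0.14],[0,0,0],87]
    - [[0,0,0],[0,0,0],40]
    - [[0,0,0],[0,0,0],40]
    - [[0,0,0],[0,0,0],40]
    - [[0,0,0],[0,0,0],40]

```text
time_s: 12.75
tcp_pos: [0.4298, -0.2479, 0.03]
eef_rot: [-179.5, 0.4, -179.4]
contact_force: [-0.6, -0.9, 1.1]
gripper_width: 0.0606
```

Emit:
apply_moves:
  targets:
    - [[0,0,0],[0,0,0],40]
    - [[0,0,-0.3],[0,0,0],40]
    - [[0,0,-1],[0,0,0],40]
    - [[0,0,-1],[0,0,0],40]
    - [[0,0,-1],[0,0,0],40]

```text
time_s: 13.25
tcp_pos: [0.4242, -0.2458, 0.1598]
eef_rot: [-179.6, -0.4, -179.5]
contact_force: [1.8, 0.1, -1.2]
gripper_width: 0.0558
```

Emit:
apply_moves:
  targets:
    - [[-0.6,0.6,-0.7],[0,0,0],40]
    - [[-0.7,0.6,0],[0,0,0],40]
    - [[-0.7,0.6,0],[0,0,0],40]
    - [[-0.7,0.6,0],[0,0,0],40]
    - [[-0.7,0.6,0],[0,0,0],40]

```text
time_s: 13.75
tcp_pos: [0.563, -0.1233, 0.1964]
eef_rot: [-179.6, 0.3, -179.9]
contact_force: [-0.2, -0.8, -1.3]
gripper_width: 0.056
```

Emit:
apply_moves:
  targets:
    - [[-0.45,0.43,0],[0,0,0],40]
    - [[0,0,0],[0,0,0],40]
    - [[0,0,0],[0,0,0],40]

```text
time_s: 14.05
tcp_pos: [0.5841, -0.1019, 0.1947]
eef_rot: [-179.6, 0.2, -179.7]
contact_force: [1.1, -0.0, -1.4]
gripper_width: 0.056
```

```bash
python3 - <<'E'
from h import *
s=r.get_state();print(s['tcp_pos'],s['eef_rot'])
c=cam("wrist");show(c,'w6.png');c=cam("scene");show(c,'s6.png',(200,150,460,345),3)
E
```

```text
[ 0.58408319 -0.10193806  0.19470844] [-179.6313881     0.20492532 -179.66747411]
```

View pics/w6.png

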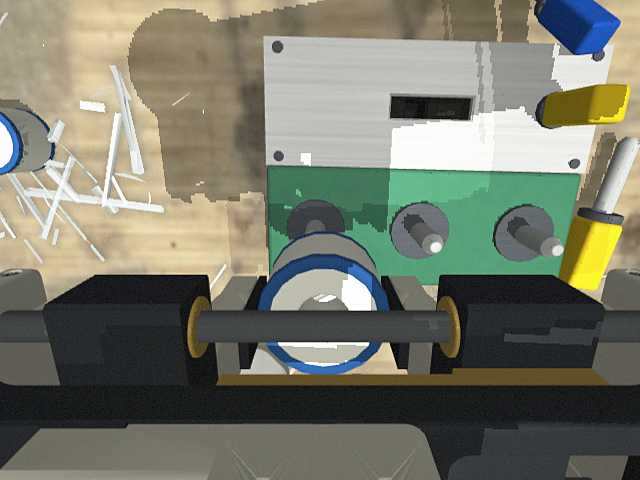

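View pics/s6.png

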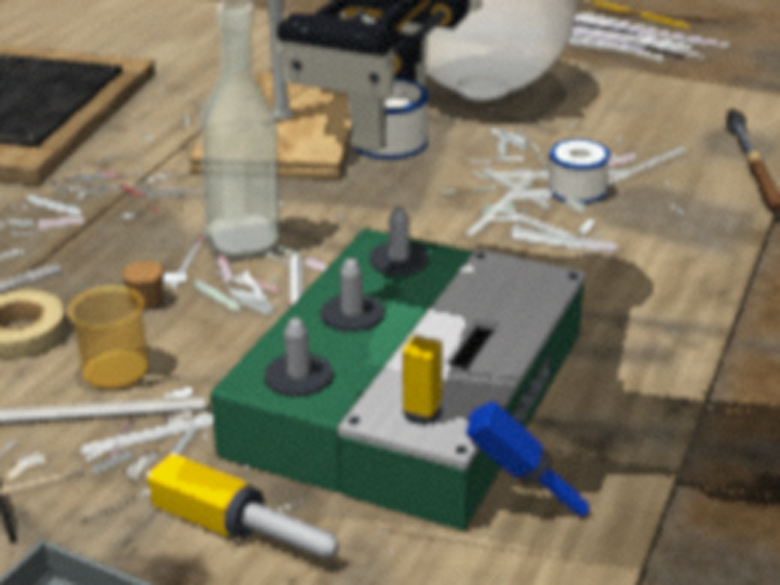

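```bash
cat >> h.py <<'E'
def held(c,tz,box=(240,228,410,380)):
    H=hsv(c);h,s,v=[H[...,i] for i in range(3)]
    m=((h>100)&(h<128)&(s>100)&(v>50));x0,y0,x1,y1=box
    k=np.zeros_like(m);k[y0:y1,x0:x1]=1;m&=k
    ys,xs=np.where(m)
    # outermost pixels per column (bottom edge) and sides of top rim
    p=[]
    for u in range(x0,x1):
        w=ys[xs==u]
        if len(w): p.append((u,w.max()))
    P=np.array([ray(c,*q,tz)[:2]*1000 for q in p])
    A=np.c_[2*P,np.ones(len(P))];
    for _ in range(6):
        s_=np.linalg.lstsq(A,(P**2).sum(1),rcond=None)[0];rr=np.sqrt(s_[2]+(s_[:2]**2).sum())
        e=abs(np.hypot(*(P-s_[:2]).T)-rr); k=e<max(1.0,np.percentile(e,85)); P,A=P[k],A[k]
    print('held drum centre',s_[:2].round(1),'r',rr.round(1),len(P))
E
python3 - <<'E'
from h import *
s=r.get_state();print(s['tcp_pos'])
c=cam("wrist");held(c,s['tcp_pos'][2]+.010)
q=[]
E
```

```text
[ 0.58367685 -0.1025825   0.19494788]
held drum centre [ 583.3 -101.7] r 27.4 123
```

Emit:
apply_moves:
  targets:
    - [[0.08,-0.1,0],[0.05,0.03,0],40]
    - [[0,0,0.6],[0,0,0],40]
    - [[0,0,0.6],[0,0,0],40]
    - [[0,0,0],[0,0,0],40]
    - [[0,0,0],[0,0,0],40]

```text
time_s: 14.7
tcp_pos: [0.5781, -0.1116, 0.1488]
eef_rot: [-179.1, 0.1, -180.0]
contact_force: [-0.2, -0.4, -0.7]
gripper_width: 0.0562
```

Emit:
apply_moves:
  targets:
    - [[-0.06,0.15,0],[-0.11,0,0],40]
    - [[0,0,0],[0,0,0],40]
    - [[0,0,0],[0,0,0],40]

```text
time_s: 15.0
tcp_pos: [0.5818, -0.1056, 0.1519]
eef_rot: [179.9, 0.4, -180.0]
contact_force: [-0.5, -0.5, -1.6]
gripper_width: 0.0561
```

```bash
python3 - <<'E'
from h import *
for i in range(3):
    s=r.get_state();print(s['tcp_pos'],s['eef_rot'],s['contact_force'])
    c=cam("wrist");held(c,s['tcp_pos'][2]+.010)
show(c,'w7.png')
E
```

```text
[ 0.58175531 -0.10562335  0.15189934] [ 179.9039642     0.35172526 -179.97491064] [-0.51814052 -0.54603908 -1.63914945]
held drum centre [ 581.5 -104.6] r 27.3 124
[ 0.58190989 -0.10562694  0.1520127 ] [ 179.90575778    0.37472406 -179.97146609] [ 0.82540385 -0.24058289 -0.77504656]
held drum centre [ 581.7 -104.6] r 27.2 124
[ 0.58171056 -0.10561388  0.15172817] [ 179.91115412    0.34789429 -179.96903245] [ 0.58469418  1.06941296 -1.44814138]
held drum centre [ 581.5 -104.6] r 27.3 124
```

View pics/w7.png

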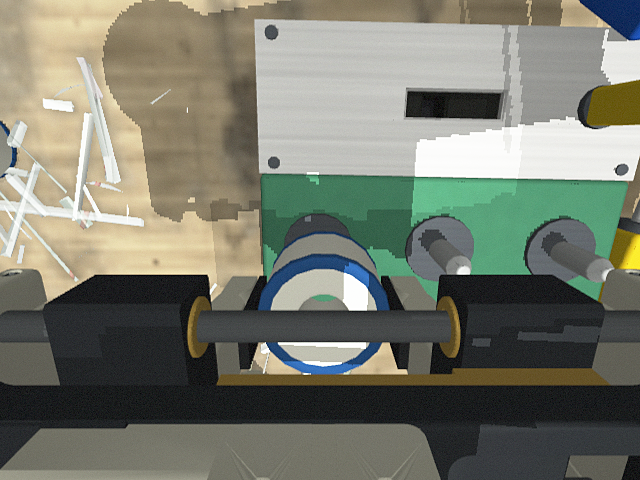

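Emit:
apply_moves:
  targets:
    - [[0.02,-0.02,0.35],[0,0,0],40]
    - [[0.02,0,0.3],[0,0,0],40]
    - [[0,0,0],[0,0,0],40]

```text
time_s: 15.45
tcp_pos: [0.5806, -0.1066, 0.1254]
eef_rot: [179.9, 0.4, -179.9]
contact_force: [-0.1, -2.0, -1.7]
gripper_width: 0.0555
```

Emit:
apply_moves:
  targets:
    - [[0.0,0.02,0.35],[0,0,0],40]
    - [[0,0,0.25],[0,0,0],40]
    - [[0,0,0],[0,0,0],40]

```text
time_s: 15.75
tcp_pos: [0.5808, -0.1066, 0.1014]
eef_rot: [-180.0, 0.4, -179.9]
contact_force: [0.3, -0.4, -1.0]
gripper_width: 0.0557
```

Emit:
apply_moves:
  targets:
    - [[0,0,0.12],[0,0,0],40]
    - [[0,0,0.08],[0,0,0],40]
    - [[0,0,0.05],[0,0,0],40]

```text
time_s: 16.05
tcp_pos: [0.5817, -0.1064, 0.0938]
eef_rot: [-179.9, 0.5, -179.8]
contact_force: [-10.7, 3.9, 26.4]
gripper_width: 0.0555
```

Emit:
apply_moves:
  targets:
    - [[0,0,-0.05],[0,0,0],87]
    - [[0,0,0],[0,0,0],87]
    - [[0,0,0],[0,0,0],87]
    - [[0,0,-0.1],[0,0,0],87]
    - [[0,0,-1],[0,0,0],87]

```text
time_s: 16.55
tcp_pos: [0.5791, -0.1057, 0.1371]
eef_rot: [-180.0, 0.1, -179.9]
contact_force: [0.8, -0.6, 0.1]
gripper_width: 0.086
```

Emit:
apply_moves:
  targets:
    - [[0.2,0,-1],[0,0,0],87]
    - [[0.6,-0.8,-0.8],[0,0,0],87]
    - [[0.6,-1,0],[0,0,0],87]
    - [[0.3,-1,0],[0,0,0],87]
    - [[0,-1,0],[0,0,0],87]

```text
time_s: 17.05
tcp_pos: [0.5143, -0.2574, 0.2185]
eef_rot: [-179.9, 0.8, -179.3]
contact_force: [1.8, 1.6, 0.5]
gripper_width: 0.0868
```

```bash
python3 - <<'E'
from h import *
s=r.get_state();print(s['tcp_pos'],s['eef_rot'])
c=cam("wrist");show(c,'w8.png');drums(c)
c=cam("scene");show(c,'s8.png',(200,150,460,345),3)
E
```

```text
[ 0.51431424 -0.25743932  0.21851351] [-179.85947982    0.7548648  -179.34096664]
fresh [ 512.9 -382.9   28.6] ell [ 512.7 -383.1] [54.8 56. ]
```

View pics/w8.png

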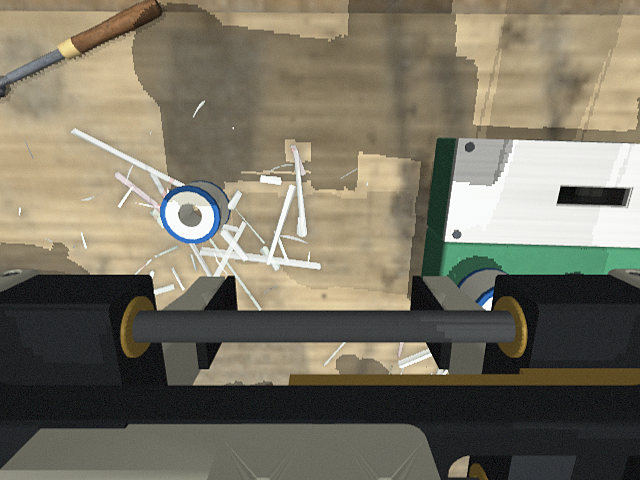

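View pics/s8.png

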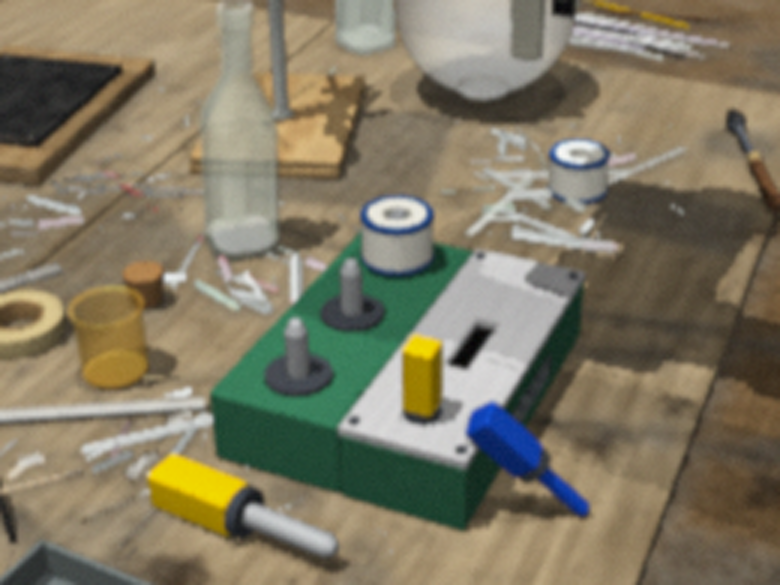

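Emit:
apply_moves:
  targets:
    - [[0,-1,0],[0,0.08,0.08],87]
    - [[0,-1,0.3],[0,0,0],87]
    - [[0,-0.9,0.8],[0,0,0],87]
    - [[0.05,0,1],[0,0,0],87]
    - [[0.05,0,0.6],[0,0,0],87]

```text
time_s: 17.65
tcp_pos: [0.5145, -0.3828, 0.1121]
eef_rot: [-179.6, 0.6, 179.7]
contact_force: [-0.8, -0.0, -0.8]
gripper_width: 0.0867
```

Emit:
apply_moves:
  targets:
    - [[0.08,0,0.8],[0,0.04,0],87]
    - [[0.08,0,0.7],[0,0,0],87]
    - [[0.05,0,0.3],[0,0,0],87]
    - [[0,0,0],[0,0,0],87]

```text
time_s: 18.05
tcp_pos: [0.5042, -0.3826, 0.0335]
eef_rot: [-179.7, -0.1, 179.6]
contact_force: [-0.9, 0.3, -0.2]
gripper_width: 0.0867
```

Emit:
apply_moves:
  targets:
    - [[-0.22,0,0.1],[0,0,0],87]
    - [[0,0,0],[0,0,0],87]

```text
time_s: 18.25
tcp_pos: [0.5153, -0.3831, 0.0313]
eef_rot: [-179.7, 0.1, 179.7]
contact_force: [0.4, -0.7, -0.1]
gripper_width: 0.0869
```

Emit:
apply_moves:
  targets:
    - [[0.05,0,0.06],[0,0,0],40]
    - [[0,0,0],[0,0,0],40]
    - [[0,0,0],[0,0,0],40]
    - [[0,0,0],[0,0,0],40]
    - [[0,0,0],[0,0,0],40]

```text
time_s: 18.75
tcp_pos: [0.5159, -0.3836, 0.0328]
eef_rot: [-179.5, 0.4, 179.7]
contact_force: [-0.1, -0.4, -1.1]
gripper_width: 0.0562
```

Emit:
apply_moves:
  targets:
    - [[0,0,-0.3],[0,0,0],40]
    - [[0,0,-1],[0,0,0],40]
    - [[0,0,-1],[0,0,0],40]
    - [[0,0,-1],[0,0,0],40]
    - [[0,0.3,-1],[0,0,0],40]

```text
time_s: 19.25
tcp_pos: [0.5104, -0.3692, 0.2058]
eef_rot: [-179.9, -0.3, 179.6]
contact_force: [0.7, -0.5, -0.4]
gripper_width: 0.0559
```

Emit:
apply_moves:
  targets:
    - [[-0.1,1,0],[0,0,0],40]
    - [[-0.2,1,0],[0,0,0],40]
    - [[-0.2,1,0],[0,0,0],40]
    - [[-0.2,1,0],[0,0,0],40]
    - [[-0.2,1,0],[0,0,0],40]

```text
time_s: 19.75
tcp_pos: [0.5504, -0.1683, 0.2185]
eef_rot: [-179.5, 0.6, 179.2]
contact_force: [0.1, -0.5, -0.7]
gripper_width: 0.0561
```

Emit:
apply_moves:
  targets:
    - [[-0.2,1,0],[0,0,0],40]
    - [[-0.2,1,0],[0,0,0],40]
    - [[-0.2,1,0],[0,0,0],40]
    - [[-0.2,1,0],[0,0,0],40]
    - [[0,0.8,0],[0,0,0],40]

```text
time_s: 20.25
tcp_pos: [0.5848, 0.0319, 0.2229]
eef_rot: [-179.6, 0.9, 179.3]
contact_force: [0.4, 0.7, 0.0]
gripper_width: 0.0565
```

Emit:
apply_moves:
  targets:
    - [[0,0.7,0],[-0.05,0.1,-0.09],40]
    - [[0,0,0.6],[0,0,0],40]
    - [[0,0,0.6],[0,0,0],40]
    - [[0,0,0.4],[0,0,0],40]
    - [[0,0,0],[0,0,0],40]

```text
time_s: 20.75
tcp_pos: [0.5854, 0.0671, 0.1621]
eef_rot: [179.8, 0.3, -179.6]
contact_force: [-0.6, -0.2, -0.8]
gripper_width: 0.0564
```

```bash
python3 - <<'E'
from h import *
s=r.get_state();print(s['tcp_pos'],s['eef_rot'],s['contact_force'])
c=cam("wrist");held(c,s['tcp_pos'][2]+.009)
show(c,'w9.png')
E
```

```text
[0.58537859 0.06707155 0.16206586] [ 179.8382059     0.33312367 -179.60251754] [-0.64772908 -0.21530146 -0.82246674]
held drum centre [583.1  68. ] r 26.2 110
```

View pics/w9.png

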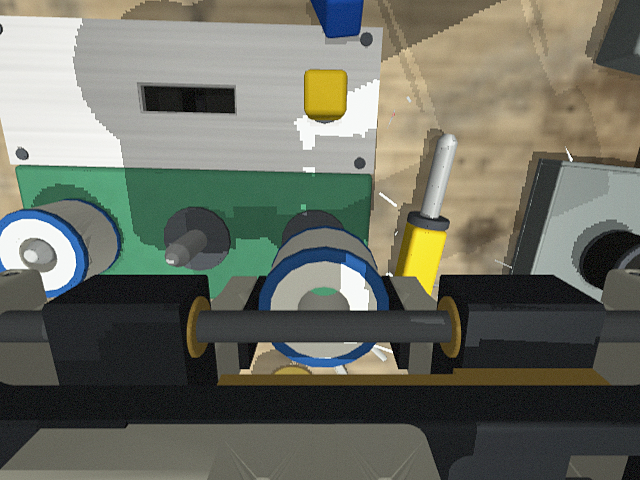

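Emit:
apply_moves:
  targets:
    - [[0,-0.12,0.2],[0,0.03,0],40]
    - [[0,0,0.2],[0,0,0],40]
    - [[0,0,0],[0,0,0],40]

```text
time_s: 21.1
tcp_pos: [0.5875, 0.0619, 0.1495]
eef_rot: [179.8, 0.4, -179.6]
contact_force: [-1.1, 0.3, -1.3]
gripper_width: 0.056
```

Emit:
apply_moves:
  targets:
    - [[0.05,0,0.3],[0,0.03,0],40]
    - [[0.03,0,0.3],[0,0,0],40]
    - [[0,0,0],[0,0,0],40]

```text
time_s: 21.4
tcp_pos: [0.5845, 0.0617, 0.1242]
eef_rot: [179.7, 0.2, -179.7]
contact_force: [-0.3, -0.5, -2.0]
gripper_width: 0.0561
```

Already around the spindle with no contact force. Continuing.

Emit:
apply_moves:
  targets:
    - [[0,0,0.35],[0,0,0],40]
    - [[0,0,0.2],[0,0,0],40]
    - [[0,0,0],[0,0,0],40]

```text
time_s: 21.7
tcp_pos: [0.5845, 0.0617, 0.101]
eef_rot: [179.8, 0.2, -179.6]
contact_force: [-0.2, 0.1, -1.5]
gripper_width: 0.0562
```

Emit:
apply_moves:
  targets:
    - [[0,0,0.1],[0,0,0],40]
    - [[0,0,0.06],[0,0,0],40]
    - [[0,0,0],[0,0,0],40]

```text
time_s: 22.0
tcp_pos: [0.5854, 0.0621, 0.0973]
eef_rot: [179.8, 0.3, -179.5]
contact_force: [0.3, 0.4, -0.7]
gripper_width: 0.0562
```

Emit:
apply_moves:
  targets:
    - [[0,0,0.08],[0,0,0],40]
    - [[0,0,0.06],[0,0,0],40]
    - [[0,0,0],[0,0,0],40]

```text
time_s: 22.3
tcp_pos: [0.5865, 0.0627, 0.0971]
eef_rot: [179.7, 0.5, -179.4]
contact_force: [0.2, 0.7, -1.7]
gripper_width: 0.0564
```

Emit:
apply_moves:
  targets:
    - [[0.03,0,0.12],[0,0,0],40]
    - [[0,0,0.12],[0,0,0],40]

```text
time_s: 22.5
tcp_pos: [0.5882, 0.063, 0.094]
eef_rot: [179.8, 1.0, -179.2]
contact_force: [-14.3, 0.0, 35.2]
gripper_width: 0.0563
```

Seated (35 N reaction). Release.

Emit:
apply_moves:
  targets:
    - [[0.03,0,-0.08],[0,0,0],87]
    - [[0,0,0],[0,0,0],87]
    - [[0,0,0],[0,0,0],87]
    - [[0,0,-0.2],[0,0,0],87]
    - [[0,0,-1],[0,0,0],87]

```text
time_s: 23.0
tcp_pos: [0.5836, 0.062, 0.1414]
eef_rot: [179.9, 0.5, -179.3]
contact_force: [0.3, 0.6, -0.1]
gripper_width: 0.0859
```

Emit:
apply_moves:
  targets:
    - [[0,0,-1],[0,0.08,0],60]
    - [[0,0,-1],[0,0,0],50]
    - [[0.8,0,0],[0,0,0],45]
    - [[0.6,0,0],[0,0,0],45]
    - [[0,0,0],[0,0,0],45]

```text
time_s: 23.5
tcp_pos: [0.5287, 0.0613, 0.2301]
eef_rot: [179.8, 0.2, -179.3]
contact_force: [-0.4, 0.8, -0.5]
gripper_width: 0.0524
```

```bash
python3 - <<'E'
from h import *
s=r.get_state();print(s['tcp_pos'],s['eef_rot'],s['contact_force'])
c=cam("wrist");show(c,'w10.png');c=cam("scene");show(c,'s10.png',(200,150,460,345),3)
E
```

```text
[0.52869301 0.06134038 0.23010903] [ 179.8031971     0.22687    -179.29991805] [-0.36396373  0.82053569 -0.4584229 ]
```

View pics/w10.png

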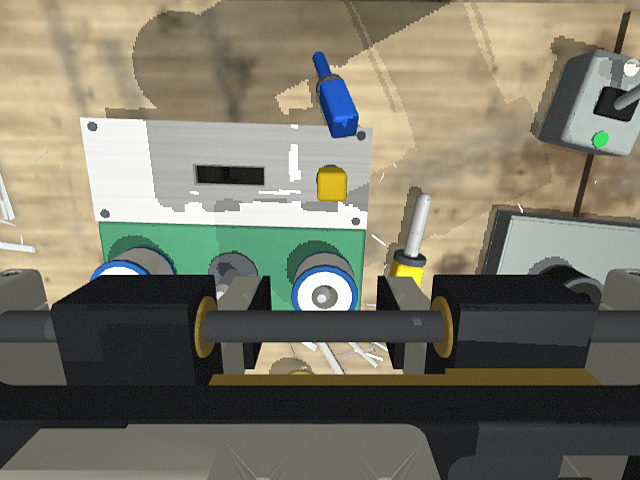

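View pics/s10.png

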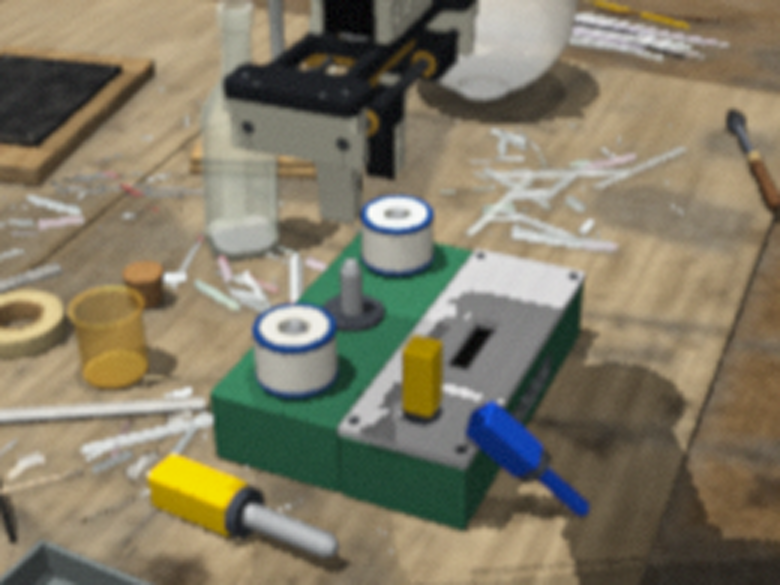

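```bash
python3 - <<'E'
from h import *
c=cam("wrist");Q=cloud(c);H=hsv(c);h,s,v=[H[...,i] for i in range(3)]
m=(h>105)&(h<128)&(s>140)&(v>60)&(np.mgrid[0:480,0:640][0]<145)&(np.mgrid[0:480,0:640][1]>300)
q=Q[m];print('blue x max',np.nanmax(q,0),np.nanmin(q,0));i=np.nanargmax(q[:,0]);print(q[i])
m=(h>20)&(h<35)&(s>150);m[:160]=0;m[205:]=0;m[:,:310]=0;m[:,355:]=0
m=m.astype(np.uint8)
cs,_=cv2.findContours(m,cv2.RETR_EXTERNAL,cv2.CHAIN_APPROX_NONE);k=max(cs,key=cv2.contourArea)
p=np.array([ray(c,*a,.116)[:2]*1000 for a in k[:,0]],np.float32);print(cv2.minAreaRect(p))
print(np.nanmedian(Q[m>0],0))
E
```

```text
blue x max [0.45329045 0.08879819 0.08732301] [0.37639617 0.05182443 0.00522422]
[0.45329045 0.07022544 0.07429348]
((486.5956115722656, 68.42964172363281), (24.10240936279297, 21.221202850341797), 0.3891125023365021)
[0.48671056 0.06814134 0.11630548]
```

Emit:
apply_moves:
  targets:
    - [[1,0.2,0],[0,0,0.08],45]
    - [[0.1,0,0.5],[0,0,0],45]
    - [[0,0,0.8],[0,0,0],45]
    - [[0,0,0.5],[0,0,0],45]
    - [[0,0,0],[0,0,0],45]

```text
time_s: 24.15
tcp_pos: [0.4892, 0.07, 0.1535]
eef_rot: [180.0, 0.1, 180.0]
contact_force: [-0.7, -0.6, 0.2]
gripper_width: 0.0452
```

Emit:
apply_moves:
  targets:
    - [[0.05,0,0.6],[0,0,0],45]
    - [[0.05,0,0.5],[0,0,0],45]
    - [[0,0,0.25],[0,0,0],45]
    - [[0,0,0],[0,0,0],45]

```text
time_s: 24.55
tcp_pos: [0.4892, 0.0708, 0.0994]
eef_rot: [-180.0, 0.1, 180.0]
contact_force: [0.1, -0.0, 0.2]
gripper_width: 0.045
```

Emit:
apply_moves:
  targets:
    - [[0,0,0.1],[0,0,0],10]
    - [[0,0,0],[0,0,0],10]
    - [[0,0,0],[0,0,0],10]
    - [[0,0,0],[0,0,0],10]
    - [[0,0,0],[0,0,0],10]
  squeeze: 35

```text
time_s: 25.05
tcp_pos: [0.4907, 0.0698, 0.0979]
eef_rot: [-179.9, 0.2, -180.0]
contact_force: [0.5, -1.0, -2.4]
gripper_width: 0.0216
```

Emit:
apply_moves:
  targets:
    - [[0,0,-0.4],[0,0,0],10]
    - [[0,0,-0.6],[0,0,0],10]
    - [[0,0,-0.6],[0,0,0],10]
    - [[0,0,-0.4],[0,0,0],10]

```text
time_s: 25.45
tcp_pos: [0.4892, 0.0691, 0.1792]
eef_rot: [-179.8, 0.0, 180.0]
contact_force: [0.3, -0.2, -1.7]
gripper_width: 0.0216
```

Emit:
apply_moves:
  targets:
    - [[0,-0.9,0],[0,0,0],10]
    - [[0,-0.8,0],[0,0,0],10]
    - [[0,0,0],[0,0,0],10]

```text
time_s: 25.75
tcp_pos: [0.4911, 0.0013, 0.184]
eef_rot: [180.0, 0.5, -179.8]
contact_force: [0.2, -0.0, -2.0]
gripper_width: 0.022
```

```bash
python3 - <<'E'
from h import *
s=r.get_state();print(s['tcp_pos'],s['eef_rot'],s['contact_force'])
c=cam("wrist");show(c,'w11.png');c=cam("scene");show(c,'s11.png',(240,180,440,330),4)
E
```

```text
[0.49106596 0.00131257 0.18399595] [ 179.98518234    0.50016654 -179.83269723] [ 0.22468448 -0.01262968 -2.04981964]
```

View pics/w11.png

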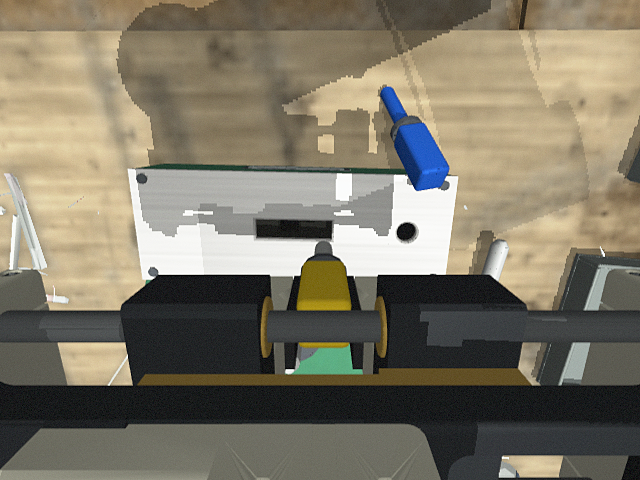

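View pics/s11.png

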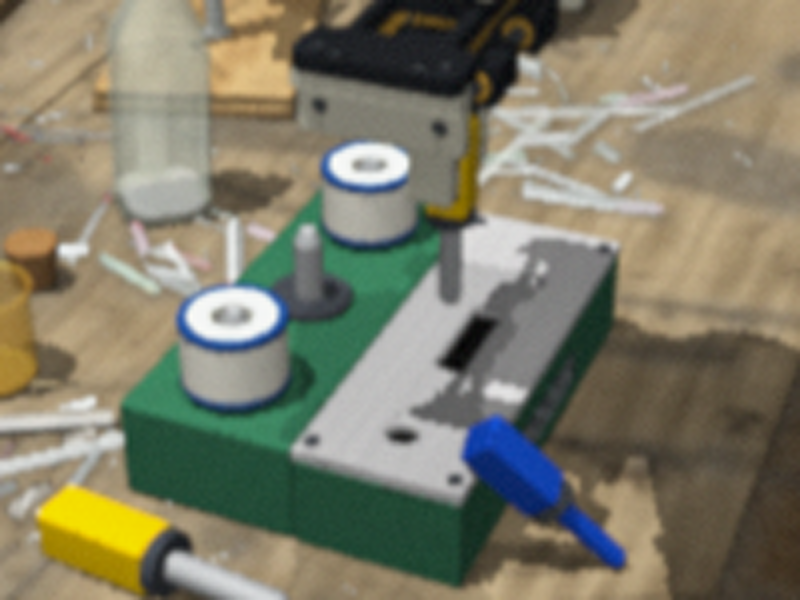

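```bash
python3 - <<'E'
from h import *
s=r.get_state()
c=cam("wrist");g=hsv(c)[...,2]
def e(box,th,z,nm):
    x0,y0,x1,y1=box;m=np.zeros(g.shape,np.uint8);m[y0:y1,x0:x1]=(g[y0:y1,x0:x1]<th)
    cs,_=cv2.findContours(m,cv2.RETR_EXTERNAL,cv2.CHAIN_APPROX_NONE);k=max(cs,key=cv2.contourArea)
    p=np.array([ray(c,*a,z)[:2]*1000 for a in k[:,0]],np.float32);print(nm,cv2.boundingRect(k),cv2.minAreaRect(p))
e((390,215,425,245),90,.06,'park');e((245,212,340,244),90,.06,'slot')
print('tip',ray(c,323,242,.096),s['tcp_pos'])
show(c,'w11a.png',(290,215,360,290),8)
E
```

```text
park (395, 223, 19, 18) ((488.2679748535156, 67.9610824584961), (13.970610618591309, 14.288836479187012), 67.11930084228516)
slot (253, 218, 77, 21) ((486.3426513671875, -21.317296981811523), (60.22636413574219, 15.500683784484863), 88.81427764892578)
tip [0.48658891 0.00380087 0.096     ] [0.49136309 0.00294989 0.18379708]
```

View pics/w11a.png

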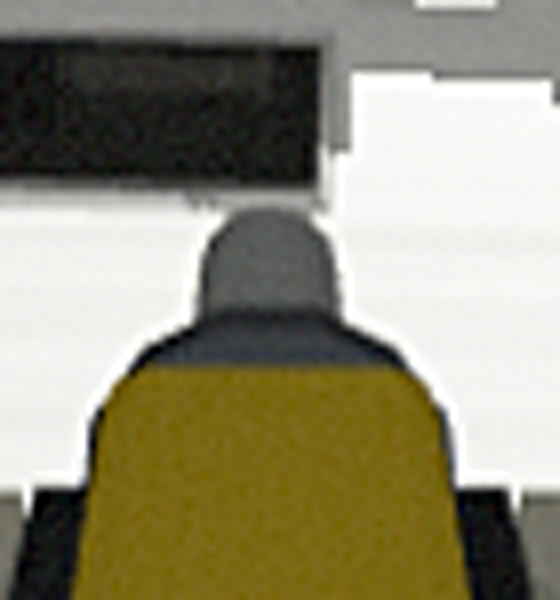

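Emit:
apply_moves:
  targets:
    - [[0.07,-0.1,0.1],[0,0.06,0],10]
    - [[0,0,0.4],[0,0,0],10]
    - [[0,0,0],[0,0,0],10]

```text
time_s: 26.2
tcp_pos: [0.4882, 0.0009, 0.1627]
eef_rot: [180.0, -0.1, -179.6]
contact_force: [-0.0, 0.2, -1.2]
gripper_width: 0.0218
```

Emit:
apply_moves:
  targets:
    - [[0,-0.06,0.25],[0,0,0],10]
    - [[0,0,0.2],[0,0,0],10]
    - [[0,0,0],[0,0,0],10]

```text
time_s: 26.5
tcp_pos: [0.4884, -0.0008, 0.1436]
eef_rot: [180.0, -0.1, -179.5]
contact_force: [0.1, -0.4, -2.1]
gripper_width: 0.0218
```

```bash
python3 - <<'E'
from h import *
s=r.get_state();print(s['tcp_pos'],s['eef_rot'],s['contact_force'])
c=cam("wrist");show(c,'w12.png',(230,180,410,315),4)
E
```

```text
[ 0.48839113 -0.00077863  0.1435617 ] [ 1.79968859e+02 -9.16494134e-02 -1.79537951e+02] [ 0.05137696 -0.42808381 -2.06405935]
```

View pics/w12.png

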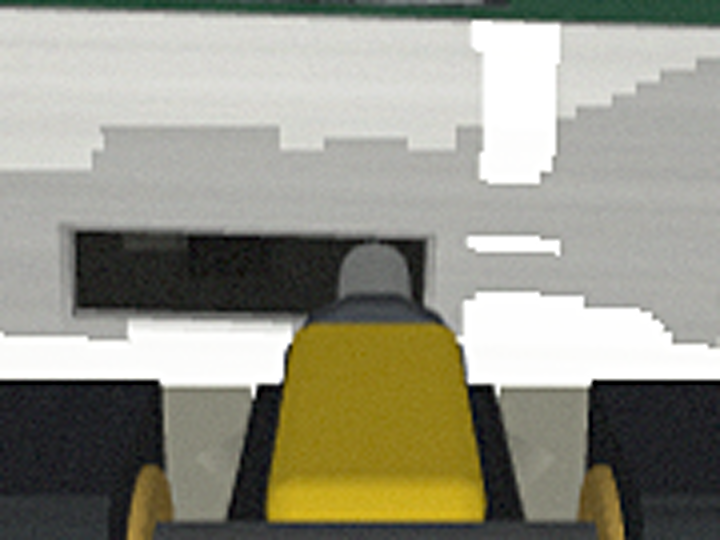

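Emit:
apply_moves:
  targets:
    - [[0,0,0.2],[0,0,0],10]
    - [[0,0,0.2],[0,0,0],10]
    - [[0,0,0.1],[0,0,0],10]

```text
time_s: 26.85
tcp_pos: [0.4894, -0.0005, 0.1236]
eef_rot: [179.9, 0.1, -179.5]
contact_force: [-0.8, -0.7, -1.4]
gripper_width: 0.0218
```

Emit:
apply_moves:
  targets:
    - [[0.02,0,0.12],[0,0,0],10]
    - [[0,0,0.1],[0,0,0],10]

```text
time_s: 27.05
tcp_pos: [0.4943, -0.0003, 0.12]
eef_rot: [-180.0, 0.7, -179.3]
contact_force: [-3.1, -0.9, 30.8]
gripper_width: 0.0219
```

Emit:
apply_moves:
  targets:
    - [[0.1,0,-0.08],[0,0.08,0],10]
    - [[0,0,0],[0,0,0],10]

```text
time_s: 27.25
tcp_pos: [0.4921, -0.0001, 0.1244]
eef_rot: [180.0, 0.3, -179.2]
contact_force: [0.2, -0.2, -1.9]
gripper_width: 0.0219
```

Emit:
apply_moves:
  targets:
    - [[0.08,-0.05,0],[0,0.03,0.05],10]
    - [[0,-0.08,0.08],[0,0,0],10]
    - [[0,0,0],[0,0,0],10]

```text
time_s: 27.55
tcp_pos: [0.4909, -0.0045, 0.121]
eef_rot: [179.9, 0.3, -179.6]
contact_force: [2.0, -0.7, -2.5]
gripper_width: 0.0219
```

Emit:
apply_moves:
  targets:
    - [[0.05,-0.1,0.06],[0,0,0],10]
    - [[0,-0.1,0.04],[0,0,0],10]
    - [[0,0,0.03],[0,0,0],10]

```text
time_s: 27.85
tcp_pos: [0.4931, -0.0107, 0.1202]
eef_rot: [179.7, 0.8, -179.5]
contact_force: [-2.7, -2.5, 12.2]
gripper_width: 0.022
```

Emit:
apply_moves:
  targets:
    - [[0.1,-0.12,-0.02],[0,0.08,0],10]
    - [[0.03,-0.1,0.03],[0,0,0],10]
    - [[0,0,0.03],[0,0,0],10]

```text
time_s: 28.15
tcp_pos: [0.4905, -0.0192, 0.1202]
eef_rot: [179.6, 0.5, -179.4]
contact_force: [-3.7, 1.9, 17.6]
gripper_width: 0.0217
```

Emit:
apply_moves:
  targets:
    - [[0.07,-0.12,0.0],[0.05,0.04,0.05],10]
    - [[0.02,0,0.04],[0,0,0],10]

```text
time_s: 28.35
tcp_pos: [0.4896, -0.0236, 0.1196]
eef_rot: [180.0, 0.5, -179.8]
contact_force: [4.0, -0.5, 1.8]
gripper_width: 0.022
```

Emit:
apply_moves:
  targets:
    - [[0.03,-0.1,0.02],[0,0.02,0],10]
    - [[0.02,0,0.05],[0,0,0],10]

```text
time_s: 28.55
tcp_pos: [0.4894, -0.0273, 0.117]
eef_rot: [179.9, 0.5, -179.8]
contact_force: [5.3, 0.1, 1.7]
gripper_width: 0.0219
```

Emit:
apply_moves:
  targets:
    - [[0.0,0,0.1],[0,0.02,0],10]
    - [[0,0,0.06],[0,0,0],10]

```text
time_s: 28.75
tcp_pos: [0.4901, -0.0275, 0.1103]
eef_rot: [179.9, 0.4, -179.8]
contact_force: [4.1, 0.5, 1.4]
gripper_width: 0.0223
```

Emit:
apply_moves:
  targets:
    - [[-0.03,0,0.15],[0,0.02,0],10]
    - [[0,0,0.12],[0,0,0],10]
    - [[0,0,0],[0,0,0],10]

```text
time_s: 29.05
tcp_pos: [0.4905, -0.0278, 0.0973]
eef_rot: [179.9, 0.1, -179.8]
contact_force: [5.5, -0.4, -1.2]
gripper_width: 0.0216
```

Emit:
apply_moves:
  targets:
    - [[0,0,0.1],[0,0,0],10]
    - [[0,0,0.1],[0,0,0],10]

```text
time_s: 29.25
tcp_pos: [0.492, -0.0278, 0.0941]
eef_rot: [-180.0, 0.2, -179.6]
contact_force: [-13.2, 4.9, 50.3]
gripper_width: 0.0216
```

Emit:
apply_moves:
  targets:
    - [[0.04,0,-0.08],[0,0,0],10]
    - [[0,0,0],[0,0,0],40]
    - [[0,0,0],[0,0,0],40]
    - [[0,0,0],[0,0,0],40]

```text
time_s: 29.65
tcp_pos: [0.4869, -0.0284, 0.0965]
eef_rot: [-179.9, -0.1, -179.7]
contact_force: [-0.3, -0.1, -0.4]
gripper_width: 0.0379
```

Emit:
apply_moves:
  targets:
    - [[0,0,-0.5],[0,0,0],45]
    - [[0,0,-1],[0,0,0],45]
    - [[0,0,-1],[0,0,0],45]
    - [[-0.6,0.6,-1],[0,0,0],10]
    - [[-0.6,1,0],[0,0,0],0]

```text
time_s: 30.15
tcp_pos: [0.5277, 0.0319, 0.2345]
eef_rot: [-179.7, -1.1, 180.0]
contact_force: [1.8, -0.4, -0.4]
gripper_width: 0.0339
```

```bash
python3 - <<'E'
from h import *
s=r.get_state();print(s['tcp_pos'],s['eef_rot'],s['contact_force'])
c=cam("wrist");Q=cloud(c);show(c,'w13.png')
H=hsv(c);h,s,v=[H[...,i] for i in range(3)]
m=(h>20)&(h<35)&(s>150);n,l,st,ce=cv2.connectedComponentsWithStats(m.astype(np.uint8))
for i in range(1,n):
    if st[i,4]>150: print(ce[i],np.nanmedian(Q[l==i],0),np.nanpercentile(Q[l==i][:,2],95))
c=cam("scene");show(c,'s13.png',(200,150,460,345),3)
E
```

```text
[0.52771711 0.03189436 0.23445036] [-179.72664881   -1.0772719   179.98861201] [ 1.82762175 -0.420433   -0.35958967]
[250.5013876  184.65032377] [ 0.48449885 -0.02265029  0.11594907] 0.11741062705072053
[432.13852814 270.67532468] [0.5841753  0.14288172 0.03107243] 0.2901598133992291
[240.35849057 310.56603774] [0.49521668 0.01289912 0.30143866] 0.30486477001546614
[407.94078947 315.21052632] [0.49577351 0.05326292 0.30266957] 0.30523911273167753
[239.22368421 344.36184211] [0.50243524 0.01296571 0.30474246] 0.30619266416273705
[437.49882767 377.31359906] [0.50597341 0.05934029 0.3116602 ] 0.31374090898763046
[226.99492386 379.14043993] [0.5059485  0.01193111 0.31223231] 0.31400880889731125
```

View pics/w13.png

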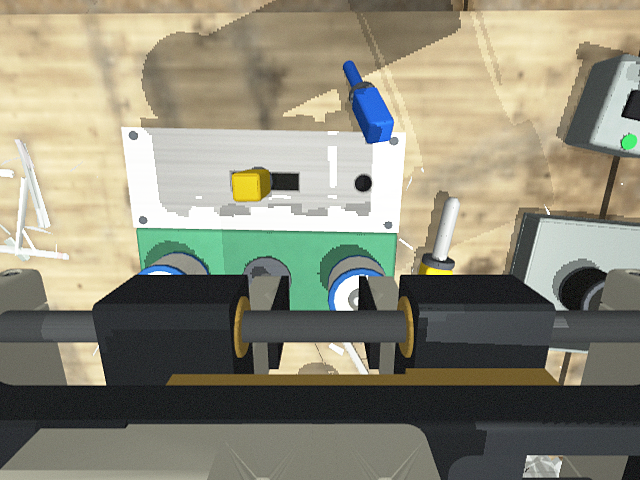

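View pics/s13.png

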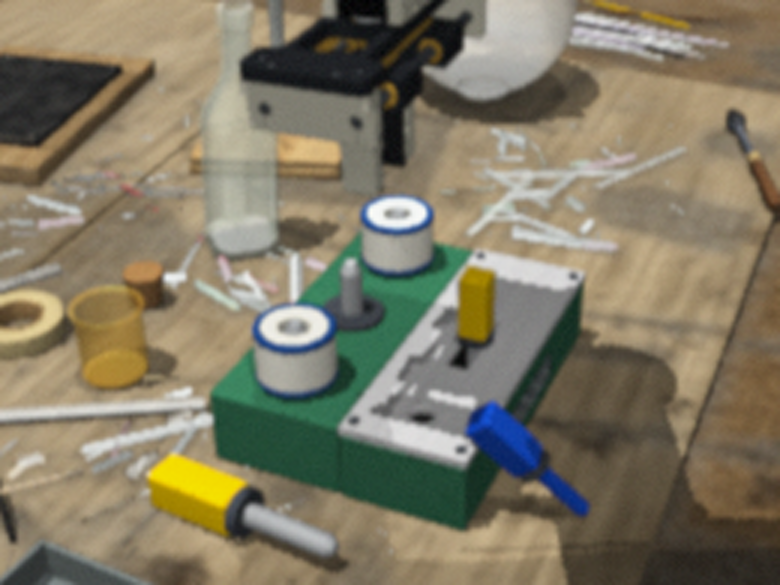

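Emit:
apply_moves:
  targets:
    - [[0.5,1,0],[0,-0.13,0],0]
    - [[0.6,1,0],[0,0,0],0]
    - [[0.6,1,0],[0,0,0],0]
    - [[0.6,1,0],[0,0,0],0]
    - [[0.6,1,0],[0,0,0],0]

```text
time_s: 30.75
tcp_pos: [0.4061, 0.2341, 0.2226]
eef_rot: [-179.2, -1.1, 179.6]
contact_force: [0.8, 0.7, 0.6]
gripper_width: 0.0006
```

Emit:
apply_moves:
  targets:
    - [[0.7,1,0],[0,0,0],0]
    - [[0.7,1,0],[0,0,0],0]
    - [[0.5,0.5,0],[0,0,0],0]
    - [[0,0,0],[0,0,0],0]

```text
time_s: 31.15
tcp_pos: [0.3228, 0.3376, 0.2185]
eef_rot: [-178.7, -1.4, 179.8]
contact_force: [0.6, -1.3, -1.0]
gripper_width: 0.0003
```

Emit:
apply_moves:
  targets:
    - [[0,-0.15,0.8],[-0.15,-0.15,0],0]
    - [[0,0,0.9],[0,0,0],0]
    - [[0,0,0.8],[0,0,0],0]
    - [[0,0,0.3],[0,0,0],0]

```text
time_s: 31.55
tcp_pos: [0.3204, 0.328, 0.1024]
eef_rot: [-179.8, -0.2, 179.9]
contact_force: [-0.6, 0.1, 0.6]
gripper_width: 0.0005
```

Emit:
apply_moves:
  targets:
    - [[-0.7,0,0],[0,0,0],0]
    - [[-0.6,0,0],[0,0,0],0]
    - [[-0.5,0,0],[0,0,0],0]
    - [[-0.4,0,0],[0,0,0],0]
    - [[-0.3,0,0],[0,0,0],0]

```text
time_s: 32.05
tcp_pos: [0.4197, 0.3177, 0.0939]
eef_rot: [-178.8, -0.9, 179.9]
contact_force: [-1.2, 0.3, -0.6]
gripper_width: 0.0004
```

Emit:
apply_moves:
  targets:
    - [[-0.2,0,0],[0,0,0],0]
    - [[0,0,0],[0,0,0],0]
    - [[1,0,0],[0,0,0],0]
    - [[1,0,-0.3],[0,0,0],0]
    - [[0,0,-1],[0,0,0],0]

```text
time_s: 32.55
tcp_pos: [0.3429, 0.3136, 0.141]
eef_rot: [-178.1, -1.7, 179.4]
contact_force: [2.0, 2.1, 0.3]
gripper_width: 0.0005
```

Emit:
apply_moves:
  targets:
    - [[0,-0.2,-1],[0,0,0],0]
    - [[0,-0.3,-1],[0,0,0],0]
    - [[0,-1,-1],[0,0,0],0]
    - [[0,-1,0],[0,0,0],0]
    - [[0,-1,0],[0,0,0],0]

```text
time_s: 33.05
tcp_pos: [0.3445, 0.1818, 0.268]
eef_rot: [-178.2, -1.5, 179.9]
contact_force: [0.7, -0.5, -0.5]
gripper_width: 0.0005
```

```bash
python3 - <<'E'
from h import *
s=r.get_state();print(s['tcp_pos'],s['eef_rot'],s['contact_force'])
c=cam("scene");show(c,'s14.png');c=cam("top");show(c,'t14.png',(150,150,510,350),2.2)
E
```

```text
[0.3445192  0.181839   0.26803407] [-178.23693746   -1.50457327  179.86504105] [ 0.72634803 -0.53592728 -0.45557441]
```

View pics/s14.png

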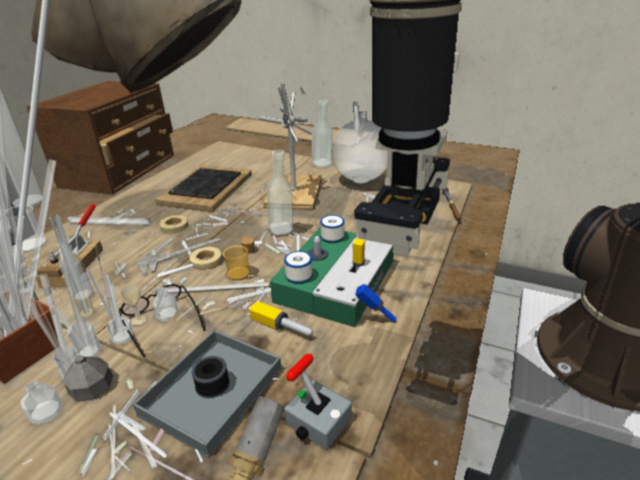

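View pics/t14.png

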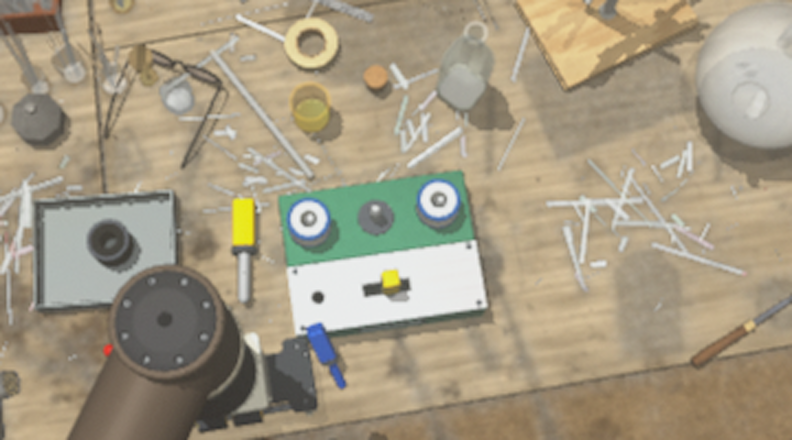

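```bash
python3 -c "
from plant import r
print(r.close_job())"
```

```text
the job is handed in; nothing more can be done
None
```

The felt change is done and handed in at about 33 s, in the order you asked. All my final checks passed.

1. **Isolator off:** I pushed the toggle over, and the scene camera showed it leaning to the white dot.
2. **Worn drum:** only one was present, on the y = +85 mm spindle. It now lies in the scrap tray.
3. **Fresh drums:** two were present. They are seated on the y = -85 mm and y = +85 mm spindles, with contact forces of about 26 N and 35 N as they bottomed. The middle spindle is empty. I saw no third fresh drum in any view.
4. **Lock pin:** I slid the tip along the carriage until it dropped, about 6 mm to the -y side of the slot centre, and pushed it home. The wrist force reached about 50 N when the collar met the cover. The handle top measured 116 mm, which is the fully home height.
5. **Isolator on:** the last pictures show it leaning to the green dot. The arm is clear of everything, and the jar and bottle stand where they were.

Two look-alikes fell over during the run: the blue pin and the larger yellow pin. I don't know why; I had not meant to touch either. They stayed on the work surface and I left them lying: the blue one leans against the front of the polisher, and the yellow one is on the table beside it.

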